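# Refit a power shelf: isolate, load modules, cover the terminals, switch on

## Task

Switch the power shelf off by pushing the isolator lever fully away, then put every module there is into a bay of the tray (any bay), flat on its base with the low port end at the bay's open, notched end, and set the cover rim down over the terminals so that it sits fully inside its pocket. When all of these are in place, pull the lever fully back to switch on again; leave the mug, screwdriver and jar where they are.

Things in the scene. Friction and masses are not known exactly. Their poses are not given: they have to be found in the camera images.
- tray: Fixed aluminium tray, 134 x 350 mm, origin at the centre of its underside on the table. Its floor is 10 mm above the table; grey lips rise 8 mm above that floor. Side by side along its y: three bays at y = -130, -50 and +30 mm, then the terminal pocket at y = +125 mm. The bays' notched open ends point to the tray's own +x (away from the robot).
- pocket (a point): Centre of the terminal pocket's floor. The pocket is 80 mm (x) by 58 mm (y), 8 mm deep, with a black terminal block 44 x 22 mm standing 12 mm above the floor in its middle. Axes as the tray's.
- isolator (a joint): Isolator lever, a 90 mm steel rod, 10 mm thick, with a black 26 mm ball on a grey block (70 x 50 mm, 25 mm high), pivoting 22 mm above the table: 0 = on, leaning 0.5 rad towards the robot; 1.0 rad = off, leaning 0.5 rad away. It stays where it is left, with light friction (about 1 N at the ball).
- isolator_tip (a point): Centre of the ball on the isolator lever (moves with it), about 101 mm above the table at either end of the swing.
- isolator_base: Fixed housing of the isolator; own +x is the direction in which the lever swings to off. Origin at the centre of its underside on the table.
- cover: Grey plastic terminal cover, a shallow shell 72 x 50 mm and 26 mm high with 4 mm walls and plate, mass about 0.07 kg. Origin: centre of the open rim plane; own z points from the open rim to the closed plate, x along its 72 mm length. Starts lying rim up. Either way round fits the pocket. It can stand on its 50 x 26 mm end faces.
- mug: Bystander; leave it where it is. White mug, 76 mm across, 90 mm high; origin at its underside.
- screwdriver: Bystander; leave it where it is. Screwdriver lying on the table; origin under it, on the table.
- jar: Bystander; leave it where it is. Closed jar, 60 mm across, 80 mm high; origin at its underside.
- bay1 (a point): Centre of the floor of bay 1. A bay is 98 mm (x) by 54 mm (y) with lips 8 mm high; its end at +x has a 32 mm wide gap in the lip (the notched end). Axes as the tray's.
- bay2 (a point): Centre of the floor of bay 2. A bay is 98 mm (x) by 54 mm (y) with lips 8 mm high; its end at +x has a 32 mm wide gap in the lip (the notched end). Axes as the tray's.
- bay3 (a point): Centre of the floor of bay 3. A bay is 98 mm (x) by 54 mm (y) with lips 8 mm high; its end at +x has a 32 mm wide gap in the lip (the notched end). Axes as the tray's.
- module1: White module 90 x 46 mm, 0.11-0.22 kg. Origin: centre of its flat base (bright plate). z: base to top; x: to the port end. Thick part (x -45..+15 mm) 36 mm high, grey ribs on top; port end (x +15..+45 mm) 20 mm high, two dark sockets in its end face. Flat sides. Rests on base, ribbed top, long sides or thick end, not on the port end. Starts on its base. May be absent.
- module1_port (a point): Centre of the port end face of module1, 45 mm from its origin along its x and 10 mm up its z.
- module2: White module 90 x 46 mm, 0.11-0.22 kg. Origin: centre of its flat base (bright plate). z: base to top; x: to the port end. Thick part (x -45..+15 mm) 36 mm high, grey ribs on top; port end (x +15..+45 mm) 20 mm high, two dark sockets in its end face. Flat sides. Rests on base, ribbed top, long sides or thick end, not on the port end. Starts on its thick end. May be absent.
- module2_port (a point): Centre of the port end face of module2, 45 mm from its origin along its x and 10 mm up its z.
- module3: White module 90 x 46 mm, 0.11-0.22 kg. Origin: centre of its flat base (bright plate). z: base to top; x: to the port end. Thick part (x -45..+15 mm) 36 mm high, grey ribs on top; port end (x +15..+45 mm) 20 mm high, two dark sockets in its end face. Flat sides. Rests on base, ribbed top, long sides or thick end, not on the port end. Starts upside down. May be absent.
- module3_port (a point): Centre of the port end face of module3, 45 mm from its origin along its x and 10 mm up its z.
There are look-alikes about, which are no part of the job. Leave any blue look-alike of the module2 alone.

How it is judged:
On the way, in this order (a step that is already met when the one before it is completed fails the run):
1. the isolator lever is pushed fully away, to off (value of joint isolator above 0.88 rad), for 0.2 s.
2. every module present sits in a bay on its base, port end at the notched end, and the cover sits rim down in its pocket (angle between each of module1, module2, module3, cover's own z axis and vertical below 0.1 rad and ((horizontal distance between module1 and bay1 below 0.009 m and z of module1 in the frame of bay1 below 0.004 m and x of module1_port in the frame of bay1 above 0.03 m) or (horizontal distance between module1 and bay2 below 0.009 m and z of module1 in the frame of bay2 below 0.004 m and x of module1_port in the frame of bay2 above 0.03 m) or (horizontal distance between module1 and bay3 below 0.009 m and z of module1 in the frame of bay3 below 0.004 m and x of module1_port in the frame of bay3 above 0.03 m)) and linear speed of each of module1, module2, module3, cover below 0.02 m/s and ((horizontal distance between module2 and bay1 below 0.009 m and z of module2 in the frame of bay1 below 0.004 m and x of module2_port in the frame of bay1 above 0.03 m) or (horizontal distance between module2 and bay2 below 0.009 m and z of module2 in the frame of bay2 below 0.004 m and x of module2_port in the frame of bay2 above 0.03 m) or (horizontal distance between module2 and bay3 below 0.009 m and z of module2 in the frame of bay3 below 0.004 m and x of module2_port in the frame of bay3 above 0.03 m)) and ((horizontal distance between module3 and bay1 below 0.009 m and z of module3 in the frame of bay1 below 0.004 m and x of module3_port in the frame of bay1 above 0.03 m) or (horizontal distance between module3 and bay2 below 0.009 m and z of module3 in the frame of bay2 below 0.004 m and x of module3_port in the frame of bay2 above 0.03 m) or (horizontal distance between module3 and bay3 below 0.009 m and z of module3 in the frame of bay3 below 0.004 m and x of module3_port in the frame of bay3 above 0.03 m)) and horizontal distance between cover and pocket below 0.009 m and z of cover in the frame of pocket below 0.004 m), for 0.2 s.
3. the lever is pulled fully back, to on (value of joint isolator below 0.15 rad), for 0.2 s.
At the end, for the whole second after the job is handed in: Every module present lies at rest in a bay within 9 mm of its centre and 4 mm of its floor, base down (within 0.1 rad), port end at the notched end; the cover rests rim down in the pocket within 9 mm and 4 mm, within 0.1 rad; the lever is back on (below 0.15 rad) (all of step 2 and value of joint isolator below 0.15 rad); the robot touches nothing.
It fails at once if the mug is pushed or moved more than 3 cm (distance of mug from where it was at the start of the episode above 0.03 m).
It fails at once if the screwdriver is pushed or moved more than 3 cm (distance of screwdriver from where it was at the start of the episode above 0.03 m).
It fails at once if the jar is pushed or moved more than 3 cm (distance of jar from where it was at the start of the episode above 0.03 m).
Of module1, module2, module3 only 2 to 3 are there at a start; the rules pass over those that are not, and their reading is None.
At some moment in a run one of module1, module2, module3, cover may be knocked a few centimetres aside while the robot is not near it.
Once in a run the grip may slacken for a moment while it holds something.
It also fails if it takes over 210 s, if anything falls off the work surface, if the arm or the gripper's body presses on something with over 40 N, if the wrist force passes 120 N, or if a joint passes its speed limit or range.

## Robot

A 6-joint arm with a two-finger parallel gripper is mounted at the origin on the work surface. World frame = base frame: x ahead of the robot, y to its left, z up, the work surface at z = 0. Lengths are in m, angles in rad, forces in N, time in s.
With the tool pointing down it reaches from about 0.35 to 0.85 m from the base axis. Payload 8.1 kg.
Tool frame: the origin (TCP) lies on the front face of the gripper's body, between the roots of the fingers; the fingertips stand 84 mm ahead of it and the grasp point (between the pads) lies 65 mm ahead of it; z points along the fingers, y is the line along which they close (so a half turn about z gives the same grasp; the last joint's range is limited). The gripper opens to 93 mm and grips with 3 to 60 N. Pads are 15 mm wide; open, the fingers measure 128 mm over their backs; the gripper's body (75 mm by 188 mm) begins 65 mm behind the grasp point.
Start: joints at [1.129, 0.13, 1.488, -0, 1.523, -0.085], TCP at [0.21, 0.562, 0.303] pointing down, gripper open.
Joint ranges: [-2.96, 2.96], [-0.89, 2.26], [0.02, 2.5], [-1.34, 4.48], [0, 2.73], [-2.66, 2.66]. Speed limits (rad/s): [2.39, 2.39, 2.79, 3.14, 3.14, 3.14].

## Interface

Orientations are given as a rotation vector (axis times angle).
In Python, from bench import env gives the robot as it stands. The module is installed in compiled form; this text tells all that it offers.
- The arm moves only by the tool carry_out, never from a script. Its argument "commands" is a list that holds one entry, the list of rows, each a list of 7 numbers: the finger opening in mm, from 0 to 93, then the shift along the tool's x, y, z in mm, then the turn, a rotation vector about the tool's x, y, z in degrees. A call has 1 to 5 rows; each row shifts and turns the commanded pose from where the row before left it, along the tool's axes as they then stand; what a row does not reach is not made up. A row lasts 1/8 s, in which the tool goes at most 62.5 mm and 10.7 degrees, less where a joint would pass 70% of its speed; a pose out of reach is approached as far as the arm can. A call with a gripper value outside its range is refused whole. The fingers move at their own pace and stop on an object; the grip force is fixed at half the most. Time passes only in rows, so rows that do not move let the fingers close. It gives the time, the measured TCP pose, the force, the opening and the grip force at its end, in the units of the state.
- env.get_obs(): the state, without advancing time (a new reading comes with each control period).
- env.grab_frame(name): name is "scene" or "top" or "wrist"; returns a dict with "frame" (384x512x3 uint8, red, green, blue), "range_z" (384x512 float32, m along the optical axis (not along the pixel's ray), 0 where there is no reading), "mtx" (3x3 intrinsics, pixels), "k1" (the pictures are not rectified: a ray, as slopes to the right and down, at radius r is drawn at 1 + k1 r^2 times it, then the intrinsics apply), "R" (3x3) and "t" (3): a world point X has camera coordinates R X + t. Camera axes: x right, y down, z forward; pixel columns grow to the right and rows downward; lengths in m; the calibration is good to about 2 mm. A picture is of the moment at which its call begins.
- env.finish_job(): hands the job in; it is judged then, once.
The state is a dict: "time": time; "joints": joint angles; "qd": joint speeds; "joint_efforts": joint torques, N m; "ee_pos": TCP position; "tcp_rot": TCP orientation; "ft_force": force on the tool from outside, world axes, zero at the start; "wrist_torque": the same for the moment, N m; "width": opening from 0.0 (shut) to 1.0 (fully open); "grip_force": force on a finger pad.
Only numpy, scipy, OpenCV 4.12 (cv2) and the standard library are available. Lean on these libraries where they do the work, as an engineer would, in place of code of your own. Each camera call takes 0.05 s, during which the arm holds its last target. There are 200 camera calls.

## Working session

There is one attempt and no reset: what is moved stays moved. The work goes in short steps, Python scripts to look and compute and a tool call to move; the robot and the scene stay as the last step left them, time stands still between calls to the robot, and variables do not carry over. Pictures are saved under pics/ and viewed, at most 14 in all, crops included, and the job is handed in when it is done.

Besides the shell and the picture viewer there is one more tool, called after ">>>" as name(argument=value, ...), one argument or row to a line, values as JSON. carry_out: Moves the arm, as the interface text tells. Its arguments: {"type":"object","properties":{"commands":{"type":"array","items":{"type":"array","items":{"type":"array","items":{"type":"number"}}}}},"required":["commands"]}

```bash
mkdir -p pics && cat > h.py <<'E'
import numpy as np, cv2
from bench import env
from scipy.spatial.transform import Rotation as Ro
def grab(n, save=None):
    f=env.grab_frame(n)
    if save: cv2.imwrite(f'pics/{save}.png', f['frame'][:,:,::-1])
    return f
def cloud(f):
    h,w=f['range_z'].shape
    u,v=np.meshgrid(np.arange(w),np.arange(h))
    K=f['mtx']; d=np.array([f['k1'],0,0,0,0],float)
    p=cv2.undistortPoints(np.stack([u,v],-1).reshape(-1,1,2).astype(float),K,d).reshape(h,w,2)
    z=f['range_z'].astype(float)
    c=np.dstack([p[...,0]*z,p[...,1]*z,z])
    X=(c-f['t'])@f['R']
    X[z==0]=np.nan
    return X
def ray(f,uv,zp):
    K=f['mtx']; d=np.array([f['k1'],0,0,0,0],float)
    p=cv2.undistortPoints(np.array(uv,float).reshape(-1,1,2),K,d).reshape(-1,2)
    D=np.c_[p,np.ones(len(p))]@f['R']; C=-f['R'].T@f['t']
    return C+D*((zp-C[2])/D[:,2])[:,None]
E
python3 - <<'E'
from h import *
np.set_printoptions(precision=4,suppress=True)
o=env.get_obs(); print(o)
for n in ['scene','top','wrist']:
    f=grab(n,n+'0'); print(n,f['mtx'].tolist(),f['k1'],'C',-f['R'].T@f['t'],f['R'].tolist())
E
```

```text
{'time': 0.0, 'joints': array([ 1.1286,  0.1312,  1.4893,  0.    ,  1.523 , -0.0854]), 'qd': array([-0.0009, -0.    ,  0.0003,  0.0018,  0.0016,  0.0015]), 'joint_efforts': array([ -0.0026, -55.9853, -49.1748,   0.0765,   0.036 ,  -0.0001]), 'ee_pos': array([0.2094, 0.5618, 0.3017]), 'tcp_rot': array([-0.5574, -3.0912,  0.0028]), 'ft_force': array([ 0.4778, -0.1237, -0.9419]), 'wrist_torque': array([-0.0168,  0.0258,  0.003 ]), 'grip_force': 0.0, 'width': 0.9990435131081297}
scene [[458.7670916605398, 0.0, 252.0658747098783], [0.0, 458.7670916605398, 187.52044181939067], [0.0, 0.0, 1.0]] 0.01866671864006359 C [1.4276 0.3573 1.008 ] [[-0.31532062267995464, 0.948775094249557, -0.019968110688536024], [0.6327746025553668, 0.19452524012075004, -0.7495039915283055], [-0.707226418676242, -0.24896937861453675, -0.6616986030200368]]
top [[382.22005620247637, 0.0, 249.94834222377324], [0.0, 382.22005620247637, 192.86217211621076], [0.0, 0.0, 1.0]] -0.11035694193532546 C [ 0.3383 -0.0099  1.2951] [[-0.017063332822014103, -0.9996076653095978, -0.022211666468335094], [-0.9977082524368122, 0.018477256095364818, -0.0650909673201191], [0.06547584052524781, 0.02105009409674191, -0.9976321004488731]]
wrist [[289.6305867750113, 0.0, 257.3998535771197], [0.0, 289.6305867750113, 194.94445607890006], [0.0, 0.0, 1.0]] 0.002395737677125487 C [0.1435 0.5875 0.3845] [[0.3492388833879913, 0.9370299700794653, -0.0026528292044589773], [0.9053478394102288, -0.3366979867480802, 0.2588044732902093], [0.24161434561122838, -0.09278631845627108, -0.9659260878049581]]
```

View pics/scene0.png

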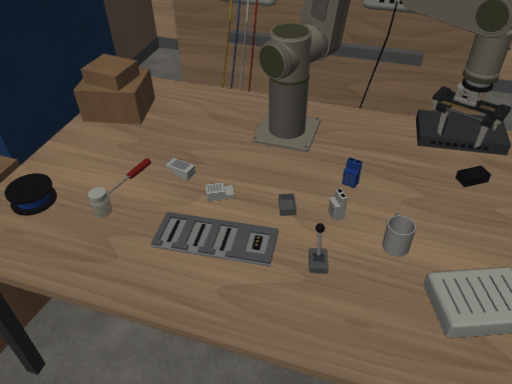

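View pics/top0.png

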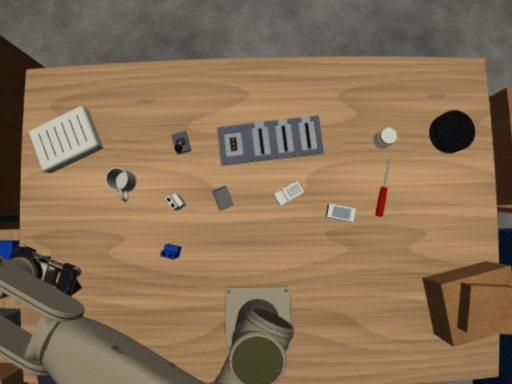

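The scene view shows three white modules: one on its base at (218,191), one upside down at (181,168) and one standing at (338,205). The blue look-alike is at (352,172), the cover at (287,204), the lever ball at (320,229), the tray at (216,238) and the mug at (398,235). In the top view the same things are at (290,192), (341,212), (175,201), (171,252), (222,198), (181,142), (270,140) and (120,180).

```bash
cat >> h.py <<'E'
def near(X,c,r,zlo,zhi=.2):
    m=(np.hypot(X[...,0]-c[0],X[...,1]-c[1])<r)&(X[...,2]>zlo)&(X[...,2]<zhi)
    return m
def rect(P):
    (c,s,a)=cv2.minAreaRect((P[:,:2]*1000).astype(np.float32))
    if s[0]<s[1]: s=(s[1],s[0]); a+=90
    return np.round(c,1),np.round(s,1),round((a+90)%180-90,1)
E
python3 - <<'E'
from h import *
np.set_printoptions(precision=4,suppress=True)
ft=grab('top'); fs=grab('scene'); T=cloud(ft); S=cloud(fs)
np.savez('c0.npz',T=T,S=S,Ft=ft['frame'],Fs=fs['frame'])
seeds=dict(m1=((290,192),(218,191)),m3=((341,212),(181,168)),m2=((175,201),(338,205)),blue=((171,252),(352,172)),cover=((222,198),(287,204)),mug=((120,180),(398,235)),jar=((388,137),(100,205)),tray=((270,140),(216,238)),iso=((181,142),(318,250)))
for k,(a,b) in seeds.items():
    p=T[a[1],a[0]];q=S[b[1],b[0]]
    print(k,'seed top',p,'scene',q)
    r=.2 if k=='tray' else .07
    for nm,X in (('T',T),('S',S)):
        m=near(X,p,r,.006 if k=='tray' else .01); P=X[m]
        if len(P)<10: continue
        print('  ',nm,len(P),*rect(P),'z pct',np.percentile(P[:,2],[5,50,95]).round(4))
m=(T[...,2]<.03)&(T[...,2]>-.03)&(T[...,0]>.3)&(T[...,0]<.75)&(abs(T[...,1])<.4)
print('table z',np.median(T[m][:,2]), np.median(S[near(S,(.45,0),.3,-.03,.008)][:,2]))
E
```

```text
m1 seed top [ 0.4213 -0.1155  0.0358] scene [ 0.4368 -0.1066  0.0362]
   T 383 [ 412.1 -114.3] [91.3 64.1] -62.0 z pct [0.017  0.0341 0.0396]
   S 403 [ 420.3 -107.2] [90.4 53.8] -59.4 z pct [0.0125 0.0308 0.0407]
m3 seed top [ 0.3522 -0.2825  0.0353] scene [ 0.3727 -0.2648  0.0432]
   T 403 [ 351.7 -282.7] [92.1 46.2] 77.7 z pct [0.0307 0.0356 0.0394]
   S 378 [ 351.7 -277.6] [93.8 51.5] 78.4 z pct [0.0146 0.0361 0.0409]
m2 seed top [0.3967 0.2586 0.0717] scene [0.4125 0.2698 0.0587]
   T 236 [398.6 262. ] [47.1 37.1] 36.1 z pct [0.0231 0.0635 0.0919]
   S 435 [398.7 265.3] [53.  38.9] 39.2 z pct [0.0154 0.0603 0.0926]
blue seed top [0.233  0.2725 0.0737] scene [0.2481 0.2847 0.0601]
   T 241 [234.2 280.3] [47.5 36.8] 75.3 z pct [0.0214 0.0623 0.0921]
   S 406 [237.1 283.3] [47.7 45.7] 76.8 z pct [0.0171 0.0598 0.0921]
cover seed top [0.4075 0.1128 0.0003] scene [0.3989 0.1108 0.0059]
   T 105 [409.5 112.3] [71.6 50. ] 20.4 z pct [0.0129 0.025  0.0295]
   S 201 [408.6 114.1] [79.3 50.4] 20.4 z pct [0.0115 0.0233 0.0306]
mug seed top [0.4763 0.468  0.0011] scene [0.5112 0.4466 0.0872]
   T 463 [467.1 443.1] [86.7 74.2] 44.2 z pct [0.0152 0.0609 0.0905]
   S 1005 [471.  447.7] [85.1 78.1] 50.9 z pct [0.018  0.0608 0.0913]
jar seed top [ 0.5908 -0.4345  0.0836] scene [ 0.6204 -0.4172  0.0547]
   T 347 [ 575.6 -434.4] [96.  55.8] -4.7 z pct [0.018  0.0768 0.083 ]
   S 515 [ 583.5 -447.4] [104.   58.6] 37.0 z pct [0.0149 0.0589 0.0839]
tray seed top [ 0.6004 -0.0539  0.0163] scene [ 0.6092 -0.0462  0.0162]
   T 4087 [590. -48.] [372.2 360. ] 70.2 z pct [0.0071 0.015  0.025 ]
   S 4939 [588.1 -56.1] [387.8 375.9] -58.7 z pct [0.0079 0.0169 0.0246]
iso seed top [0.5971 0.2462 0.0335] scene [0.5931 0.2493 0.048 ]
   T 323 [592.7 248.4] [85.1 51. ] 15.9 z pct [0.0167 0.0256 0.1148]
   S 564 [596.3 252.3] [85.3 50. ] 13.9 z pct [0.0152 0.0285 0.1142]
table z 0.00020708554777270586 0.001971135694593494
```

```bash
python3 - <<'E'
from h import *
np.set_printoptions(precision=1,suppress=True)
d=np.load('c0.npz');T,S,Ft,Fs=[d[k] for k in('T','S','Ft','Fs')]
def show(n,X,c,r,lo,hi):
    P=X[near(X,c,r,lo,hi)]
    if len(P)>4: print(n,len(P),*rect(P),'mean',P[:,:3].mean(0)*1000)
for nm,X in(('T',T),('S',S)):
    show('m1 thick '+nm,X,(.415,-.11),.07,.030,.045)
    show('m1 port '+nm,X,(.415,-.11),.07,.013,.025)
    show('m3 '+nm,X,(.352,-.28),.07,.03,.045)
    show('m3 low '+nm,X,(.352,-.28),.07,.008,.028)
    show('m2 port '+nm,X,(.398,.262),.06,.083,.1)
    show('m2 ledge '+nm,X,(.398,.262),.06,.05,.067)
    show('m2 all '+nm,X,(.398,.262),.06,.05,.1)
    show('cover '+nm,X,(.409,.113),.06,.02,.04)
    show('isobox '+nm,X,(.6,.25),.08,.018,.032)
    show('ball '+nm,X,(.58,.25),.08,.09,.13)
    show('mug '+nm,X,(.467,.443),.08,.075,.1)
    show('jar '+nm,X,(.59,-.434),.05,.07,.09)
    hsv=cv2.cvtColor(Ft if nm=='T' else Fs,cv2.COLOR_RGB2HSV)
    m=(hsv[...,1]<90)&(abs(X[...,0]-.6)<.13)&(X[...,1]>-.28)&(X[...,1]<.17)&(X[...,2]>.004)&(X[...,2]<.026)
    m=cv2.morphologyEx(m.astype(np.uint8),cv2.MORPH_OPEN,np.ones((3,3)))
    n,l,st,_=cv2.connectedComponentsWithStats(m); i=1+np.argmax(st[1:,4])
    print('tray',nm,*rect(X[l==i]))
a=cv2.resize(Fs[120:260,140:360,::-1],None,fx=3.6,fy=3.6,interpolation=cv2.INTER_CUBIC)
cv2.imwrite('pics/crop1.png',a)
E
```

```text
m1 thick T 248 [ 427.5 -123.5] [60.6 45.6] -61.7 mean [ 427.3 -123.1   36. ]
m1 port T 124 [405.9 -83.4] [46.  30.6] 27.3 mean [405.6 -83.4  19.7]
m3 T 387 [ 351.8 -282.8] [91.9 46.1] 77.4 mean [ 351.6 -282.1   35.8]
m3 low T 15 [ 336.2 -282.6] [114.5  37.1] 60.8 mean [ 354.2 -250.2   17.8]
m2 port T 94 [393.6 268.8] [46.8 20.5] 34.2 mean [393.6 268.5  89.5]
m2 ledge T 83 [399.8 260.2] [47.5 32.2] 32.2 mean [402.8 254.4  59.3]
m2 all T 194 [398.4 262.2] [47.1 36.4] 36.1 mean [397.5 261.7  75.3]
cover T 88 [409.5 112.5] [71.4 49.8] 20.5 mean [409.4 112.9  25.7]
isobox T 211 [599.  250.2] [72.  50.9] 16.1 mean [602.9 247.8  24.5]
ball T 54 [563. 241.] [22.7 22.5] 44.1 mean [561.5 239.4 111.1]
mug T 158 [469.3 445.1] [80.6 73.2] 48.3 mean [467.2 448.1  85.2]
jar T 214 [ 597.  -437.5] [53.7 48.7] -88.3 mean [ 596.9 -436.2   79.4]
tray T [602.7 -52.5] [350.2 134.2] -84.6
m1 thick S 203 [ 426.8 -120.9] [59.4 50.9] -62.0 mean [ 429.3 -119.6   37.4]
m1 port S 148 [ 421.4 -106.6] [91.9 52.7] -56.5 mean [421.2 -90.1  20. ]
m3 S 266 [ 351.7 -277.9] [93.4 51.3] 76.8 mean [ 354.5 -277.1   37.4]
m3 low S 110 [ 379.  -268.8] [96. 64.] -72.4 mean [ 369.7 -261.4   18.3]
m2 port S 93 [394.8 272.2] [49.  20.5] 35.5 mean [397.1 273.7  90.6]
m2 ledge S 123 [398.5 265.9] [48.7 36.5] 35.9 mean [407.1 264.4  59.7]
m2 all S 269 [398.5 266.7] [49.6 37.8] 35.9 mean [402.9 269.3  73.4]
cover S 123 [409.8 114.3] [77.1 50.5] 21.2 mean [412.2 115.1  26.1]
isobox S 314 [601.6 253.6] [72.3 50. ] 13.9 mean [608.  254.4  26.4]
ball S 84 [566.5 245.5] [24.2 22.3] -38.0 mean [570.3 245.  109.7]
mug S 317 [469.5 453.2] [88.3 74.3] -25.3 mean [473.7 451.1  85.1]
jar S 205 [ 598.6 -436. ] [54.7 51. ] 12.8 mean [ 602.  -433.5   80.8]
tray S [598.3 -56.2] [361.8 150.8] -84.1
```

View pics/crop1.png

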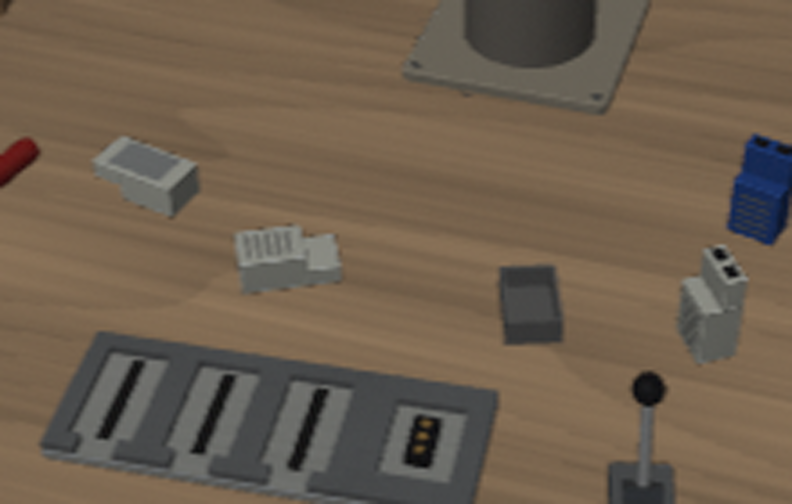

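The crop shows m3's port end at its left (95,160), towards −y, with the base up. m1's port is at (322,258), towards +y. m2 stands with its ribs facing left (690,310). The tray's notches are at the bottom. Next is a path helper, then the lever.

```bash
cat >> h.py <<'E'
def Rt(psi,tilt=0):
    a=np.radians(psi); x=np.array([-np.cos(a),-np.sin(a),0]); y=np.array([-np.sin(a),np.cos(a),0])
    return Ro.from_matrix(np.c_[x,y,np.cross(x,y)])*Ro.from_euler('y',tilt,degrees=True)
def where():
    o=env.get_obs(); R=Ro.from_rotvec(o['tcp_rot']); p=o['ee_pos']*1000
    M=R.as_matrix(); return p,R
def state():
    p,R=where(); o=env.get_obs(); M=R.as_matrix(); G=p+65*M[:,2]
    print('t %.1f G'%o['time'],G.round(1),'psi %.1f tilt %.1f w %.1f gf %.1f'%(np.degrees(np.arctan2(-M[0,1],M[1,1])),np.degrees(np.arctan2(-M[2,0]*-1*-1,-M[2,2])),o['width']*93,o['grip_force']),'F',o['ft_force'].round(1),'q',np.degrees(o['joints']).round())
def plan(wps,step=45,ang=9,zs=None):
    """wps: (width, Gx,Gy,Gz mm, psi, tilt[, step])"""
    p,R=where(); rows=[]; k=0
    for w in wps:
        w,g,psi,tilt=w[0],np.array(w[1:4],float),w[4],w[5]
        st=step if len(wps[k])<7 else wps[k][6]; k+=1
        R1=Rt(psi,tilt); g0=p+65*R.as_matrix()[:,2]
        rv=(R.inv()*R1).as_rotvec(degrees=True)
        n=max(1,int(np.ceil(max(np.linalg.norm(g-g0)/st,np.linalg.norm(rv)/ang))))
        Ra,ga=R,g0
        for i in range(1,n+1):
            Rd=Ra*Ro.from_rotvec(rv*i/n,degrees=True); pd=ga+(g-ga)*i/n-65*Rd.as_matrix()[:,2]
            s=np.round(R.as_matrix().T@(pd-p)); t=np.round((R.inv()*Rd).as_rotvec(degrees=True)*2)/2
            rows.append([w,*[int(v) for v in s],*[float(v) if v%1 else int(v) for v in t]])
            p=p+R.as_matrix()@s; R=R*Ro.from_rotvec(t,degrees=True)
    for i in range(0,len(rows),5): print(str([rows[i:i+5]]).replace(' ',''))
    M=R.as_matrix(); print('end G',(p+65*M[:,2]).round(1),'n',len(rows))
E
python3 - <<'E'
from h import *
state()
plan([(0,502,222,220,16,0),(0,502,222,107,16,0),(0,540,233,107,16,0,20),(0,617,255.5,107,16,0,12)])
E
```

```text
t 0.2 G [209.4 562.  237.3] psi -20.4 tilt -0.0 w 92.7 gf 0.0 F [-0.5  0.6 -0.8] q [65.  7. 85. -0. 87. -5.]
[[[0,-39,-22,2,0,0,-3.5],[0,-38,-24,1,0,0,-4],[0,-36,-26,2,0,0,-3.5],[0,-35,-29,2,0,0,-3.5],[0,-32,-31,2,0,0,-3.5]]]
[[[0,-31,-33,1,0,0,-4],[0,-28,-34,2,0,0,-3.5],[0,-27,-37,2,0,0,-3.5],[0,-23,-38,2,0,0,-4],[0,-22,-39,1,0,0,-3.5]]]
[[[0,0,0,38,0,0,0],[0,0,0,38,0,0,0],[0,0,0,37,0,0,0],[0,-20,0,0,0,0,0],[0,-19,0,0,0,0,0]]]
[[[0,-11,0,0,0,0,0],[0,-12,0,0,0,0,0],[0,-11,0,0,0,0,0],[0,-12,0,0,0,0,0],[0,-11,0,0,0,0,0]]]
[[[0,-12,0,0,0,0,0],[0,-11,0,0,0,0,0]]]
end G [616.6 255.2 107.4] n 22
```

>>> carry_out(
  commands=[
    [[0, -39, -22, 2, 0, 0, -3.5], [0, -38, -24, 1, 0, 0, -4], [0, -36, -26, 2, 0, 0, -3.5], [0, -35, -29, 2, 0, 0, -3.5], [0, -32, -31, 2, 0, 0, -3.5]],
  ],
)

```text
time: 0.88
ee_pos: [0.3562, 0.3908, 0.2937]
tcp_rot: [0.064, 3.141, 0.0]
ft_force: [0.7, 0.6, 0.2]
width: 0.509
grip_force: 0.0
```

>>> carry_out(
  commands=[
    [[0, -31, -33, 1, 0, 0, -4], [0, -28, -34, 2, 0, 0, -3.5], [0, -27, -37, 2, 0, 0, -3.5], [0, -23, -38, 2, 0, 0, -4], [0, -22, -39, 1, 0, 0, -3.5]],
  ],
)

```text
time: 1.5
ee_pos: [0.5031, 0.2214, 0.2856]
tcp_rot: [0.442, -3.11, -0.0]
ft_force: [0.6, 0.7, 0.4]
width: 0.012
grip_force: 0.0
```

```bash
python3 - <<'E'
from h import *
state()
plan([(0,502,222,107,16,0),(0,540,233,107,16,0,20),(0,617,255.5,107,16,0,12)])
E
```

```text
t 1.5 G [503.1 221.4 220.6] psi 16.2 tilt -0.0 w 1.1 gf 0.0 F [0.6 0.7 0.4] q [ 18.   0.  95.   0.  85. -88.]
[[[0,0,0,38,0,0,0],[0,1,1,38,0,0,0],[0,0,0,38,0,0,0],[0,-20,0,0,0,0,0],[0,-20,0,0,0,0,0]]]
[[[0,-11,0,0,0,0,0],[0,-12,0,0,0,0,0],[0,-11,0,0,0,0,0],[0,-12,0,0,0,0,0],[0,-11,0,0,0,0,0]]]
[[[0,-12,0,0,0,0,0],[0,-11,0,0,0,0,0]]]
end G [617.1 255.5 106.6] n 12
```

>>> carry_out(
  commands=[
    [[0, 0, 0, 38, 0, 0, 0], [0, 1, 1, 38, 0, 0, 0], [0, 0, 0, 38, 0, 0, 0], [0, -20, 0, 0, 0, 0, 0], [0, -20, 0, 0, 0, 0, 0]],
  ],
)

```text
time: 2.12
ee_pos: [0.5395, 0.2343, 0.1707]
tcp_rot: [0.439, -3.109, 0.001]
ft_force: [-0.3, 0.3, 0.6]
width: 0.002
grip_force: 0.0
```

>>> carry_out(
  commands=[
    [[0, -11, 0, 0, 0, 0, 0], [0, -12, 0, 0, 0, 0, 0], [0, -11, 0, 0, 0, 0, 0], [0, -12, 0, 0, 0, 0, 0], [0, -11, 0, 0, 0, 0, 0]],
  ],
)

```text
time: 2.75
ee_pos: [0.5951, 0.2503, 0.1718]
tcp_rot: [-0.439, 3.111, -0.0]
ft_force: [-1.0, -1.1, -0.6]
width: 0.003
grip_force: 0.4
```

>>> carry_out(
  commands=[
    [[0, -12, 0, 0, 0, 0, 0], [0, -11, 0, 0, 0, 0, 0], [0, 0, 0, 0, 0, 0, 0], [0, 0, 0, 0, 0, 0, 0]],
  ],
)

```text
time: 3.25
ee_pos: [0.6164, 0.2565, 0.1717]
tcp_rot: [0.439, -3.111, -0.0]
ft_force: [-0.6, 0.5, 0.2]
width: 0.004
grip_force: 0.0
```

```bash
python3 - <<'E'
from h import *
np.set_printoptions(precision=1,suppress=True)
state()
S=cloud(grab('scene')); T=cloud(grab('top'))
for X in(T,S):
    P=X[near(X,(.64,.262),.04,.085,.125)]; print(len(P),P.mean(0)*1000 if len(P) else '')
E
```

```text
t 3.2 G [616.4 256.5 106.7] psi 16.1 tilt -0.0 w 0.4 gf 0.0 F [-0.6  0.5  0.2] q [ 18.  23.  81.   0.  76. -88.]
0 
155 [634.8 262.3 112.5]
```

>>> carry_out(
  commands=[
    [[0, -3, 0, 0, 0, 0, 0], [0, -3, 0, 0, 0, 0, 0], [0, -2, 0, 0, 0, 0, 0], [0, 0, 0, 0, 0, 0, 0]],
  ],
)

```text
time: 3.85
ee_pos: [0.6223, 0.2582, 0.1714]
tcp_rot: [0.438, -3.105, 0.002]
ft_force: [-12.9, -3.9, 8.2]
width: 0.004
grip_force: 6.9
```

```bash
python3 - <<'E'
from h import *
np.set_printoptions(precision=1,suppress=True)
state()
S=cloud(grab('scene'))
P=S[near(S,(.645,.262),.04,.085,.125)]; print(len(P),P.mean(0)*1000)
E
```

```text
t 3.9 G [621.9 258.1 106.4] psi 16.1 tilt -0.3 w 0.3 gf 6.9 F [-12.9  -3.9   8.2] q [ 18.  24.  80.  -0.  77. -88.]
152 [639.2 263.6 111. ]
```

```bash
python3 - <<'E'
from h import *
plan([(0,592,250,107,16,0,30),(80,592,250,200,16,0),(80,424,-117,130,-61.8,0,50),(80,424,-117,28,-61.8,0,40)])
E
```

```text
[[[0,16,0,0,0,0,0],[0,15,0,0,0,-0.5,0],[80,0,0,-31,0,0,0],[80,0,0,-31,0,0,0],[80,0,0,-31,0,0,0]]]
[[[80,29,-34,8,0,0,8.5],[80,24,-38,7,0,0,9],[80,18,-41,8,0,0,8.5],[80,11,-43,8,0,0,8.5],[80,5,-45,7,0,0,9]]]
[[[80,-2,-45,8,0,0,8.5],[80,-9,-44,8,0,0,8.5],[80,-15,-42,7,0,0,8.5],[80,-21,-40,8,0,0,9],[80,0,0,34,0,0,0]]]
[[[80,0,0,34,0,0,0],[80,0,0,34,0,0,0]]]
end G [ 424.  -117.    27.9] n 17
```

>>> carry_out(
  commands=[
    [[0, 16, 0, 0, 0, 0, 0], [0, 15, 0, 0, 0, -0.5, 0], [80, 0, 0, -31, 0, 0, 0], [80, 0, 0, -31, 0, 0, 0], [80, 0, 0, -31, 0, 0, 0]],
  ],
)

```text
time: 4.53
ee_pos: [0.5937, 0.2499, 0.2659]
tcp_rot: [-0.437, 3.102, 0.002]
ft_force: [0.4, 0.6, 1.0]
width: 0.278
grip_force: 0.0
```

>>> carry_out(
  commands=[
    [[80, 29, -34, 8, 0, 0, 8.5], [80, 24, -38, 7, 0, 0, 9], [80, 18, -41, 8, 0, 0, 8.5], [80, 11, -43, 8, 0, 0, 8.5], [80, 5, -45, 7, 0, 0, 9]],
  ],
)

```text
time: 5.15
ee_pos: [0.5, 0.0452, 0.2256]
tcp_rot: [0.751, 3.042, 0.007]
ft_force: [0.4, -0.2, 0.2]
width: 0.819
grip_force: 0.0
```

>>> carry_out(
  commands=[
    [[80, -2, -45, 8, 0, 0, 8.5], [80, -9, -44, 8, 0, 0, 8.5], [80, -15, -42, 7, 0, 0, 8.5], [80, -21, -40, 8, 0, 0, 9]],
  ],
)

```text
time: 5.65
ee_pos: [0.4248, -0.118, 0.1938]
tcp_rot: [1.619, 2.683, 0.01]
ft_force: [1.0, -0.4, -0.6]
width: 0.86
grip_force: 0.0
```

```bash
cat >> h.py <<'E'
def thick(c,X=None,r=.075):
    "module on its base near c(m): origin from thick and port rects"
    if X is None: X=cloud(grab('top'))
    A=X[near(X,c,r,.030,.055)]; B=X[near(X,c,r,.013,.026)]
    print('thick',len(A),*rect(A),'port',len(B),*rect(B)) if len(B)>4 else print('thick',len(A),*rect(A))
E
python3 - <<'E'
from h import *
state()
X=cloud(grab('top')); thick((.42,-.11),X)
for n,c,lo in(('m3',(.352,-.283),.03),('m2',(.398,.262),.05),('cov',(.409,.113),.02)):
    P=X[near(X,c,.07,lo,.1)]; print(n,len(P),*rect(P)) if len(P)>4 else print(n,'hidden')
P=X[near(X,(.64,.262),.06,.09,.13)]; print('ball',P.mean(0))
plan([(80,424,-117,28,-61.8,0,35)])
E
```

```text
t 5.7 G [ 425.5 -117.9  128.8] psi -62.2 tilt 0.2 w 79.9 gf 0.0 F [ 1.  -0.4 -0.6] q [-22. -14. 117.   0.  76. -50.]
thick 29 [ 413.3 -102.1] [38.8  9.1] 28.1 port 79 [401.6 -85.5] [36.1 30.9] 29.3
m3 289 [ 349.5 -293.6] [71.4 45.9] 77.8
m2 192 [398.7 262.6] [46.8 36.3] 36.2
cov 91 [409.7 112.4] [71.9 50.4] 20.3
ball [0.6398747  0.26062853 0.10824605]
[[[80,1,1,33,0,0,-0.5],[80,1,1,33,0,0,0],[80,2,1,33,0.5,0,-0.5]]]
end G [ 424.  -116.7   28.4] n 3
```

>>> carry_out(
  commands=[
    [[80, 1, 1, 33, 0, 0, 0], [80, 1, 1, 33, 0, 0, 0], [80, 1, 1, 34, 0, 0, 0], [45, 0, 0, 0, 0, 0, 0], [40, 0, 0, 0, 0, 0, 0]],
  ],
)

```text
time: 6.32
ee_pos: [0.4281, -0.1126, 0.0948]
tcp_rot: [1.612, 2.688, 0.01]
ft_force: [0.4, 0.1, -0.1]
width: 0.697
grip_force: 0.0
```

>>> carry_out(
  commands=[
    [[30, 0, 0, 0, 0, 0, 0], [30, 0, 0, 0, 0, 0, 0], [30, 0, 0, 0, 0, 0, 0]],
  ],
)

```text
time: 6.7
ee_pos: [0.4281, -0.1128, 0.0949]
tcp_rot: [1.612, 2.687, 0.01]
ft_force: [-2.6, -0.2, 7.6]
width: 0.491
grip_force: 30.0
```

```bash
python3 - <<'E'
from h import *
state()
plan([(30,424,-117,110,-61.8,0,30),(30,607,-183,110,-174.6,0),(30,607,-183,50,-174.6,0,30)])
E
```

```text
t 6.7 G [ 428.8 -112.7   29.9] psi -61.9 tilt 0.2 w 45.6 gf 30.0 F [-2.6 -0.2  7.6] q [-22.  -5. 121.   0.  64. -50.]
[[[30,-1,-2,-27,0,0,0],[30,0,-1,-26,0.5,0,0],[30,-1,-2,-27,0,0,0],[30,-11,10,0,0,0,8.5],[30,-10,12,0,0,0,9]]]
[[[30,-7,12,0,0,0,8.5],[30,-6,14,0,0,0,8.5],[30,-3,15,0,0,0,9],[30,-1,15,0,0,0,8.5],[30,1,15,0,0,0,8.5]]]
[[[30,3,14,0,0,0,9],[30,6,14,0,0,0,8.5],[30,7,13,0,0,0,8.5],[30,9,12,0,0,0,9],[30,12,10,0,0,0,8.5]]]
[[[30,12,9,1,0,0,8.5],[30,0,0,30,0,0,0],[30,0,-1,30,0,0,0]]]
end G [ 607.4 -182.8   49.5] n 18
```

>>> carry_out(
  commands=[
    [[30, -1, -2, -27, 0, 0, 0], [30, 0, -1, -26, 0.5, 0, 0], [30, -1, -2, -27, 0, 0, 0], [30, -11, 10, 0, 0, 0, 8.5], [30, -10, 12, 0, 0, 0, 9]],
  ],
)

```text
time: 7.32
ee_pos: [0.4528, -0.1272, 0.1745]
tcp_rot: [2.011, 2.409, -0.0]
ft_force: [-0.4, -0.1, -0.8]
width: 0.492
grip_force: 30.0
```

>>> carry_out(
  commands=[
    [[30, -7, 12, 0, 0, 0, 8.5], [30, -6, 14, 0, 0, 0, 8.5], [30, -3, 15, 0, 0, 0, 9], [30, -1, 15, 0, 0, 0, 8.5], [30, 1, 15, 0, 0, 0, 8.5]],
  ],
)

```text
time: 7.95
ee_pos: [0.5227, -0.152, 0.1738]
tcp_rot: [2.756, 1.505, 0.0]
ft_force: [-0.1, -0.1, -1.1]
width: 0.49
grip_force: 30.0
```

>>> carry_out(
  commands=[
    [[30, 3, 14, 0, 0, 0, 9], [30, 6, 14, 0, 0, 0, 8.5], [30, 7, 13, 0, 0, 0, 8.5], [30, 9, 12, 0, 0, 0, 9], [30, 12, 10, 0, 0, 0, 8.5]],
  ],
)

```text
time: 8.57
ee_pos: [0.5931, -0.1774, 0.1738]
tcp_rot: [3.117, 0.376, 0.001]
ft_force: [0.2, -0.8, -1.7]
width: 0.491
grip_force: 30.0
```

>>> carry_out(
  commands=[
    [[30, 12, 9, 1, 0, 0, 8.5], [30, 0, 0, 30, 0, 0, 0], [30, 0, -1, 28, 0, 0, 0], [30, 0, 0, 0, 0, 0, 0], [30, 0, 0, 0, 0, 0, 0]],
  ],
)

```text
time: 9.2
ee_pos: [0.6065, -0.1822, 0.1153]
tcp_rot: [3.136, 0.152, 0.001]
ft_force: [-0.3, 0.4, -1.2]
width: 0.495
grip_force: 30.0
```

```bash
python3 - <<'E'
from h import *
state()
f=grab('wrist','w1')
plan([(30,608.4,-182.5,39,-174.6,0,5)])
E
```

```text
t 9.2 G [ 606.6 -182.3   50.3] psi -174.4 tilt -0.0 w 46.0 gf 30.0 F [-0.3  0.4 -1.2] q [-21.  21.  89.  -0.  69.  63.]
[[[30,1,0,4,0,0,0],[30,0,0,4,0,0,0],[30,1,0,4,0,0,0]]]
end G [ 608.8 -182.3   38.7] n 3
```

View pics/w1.png

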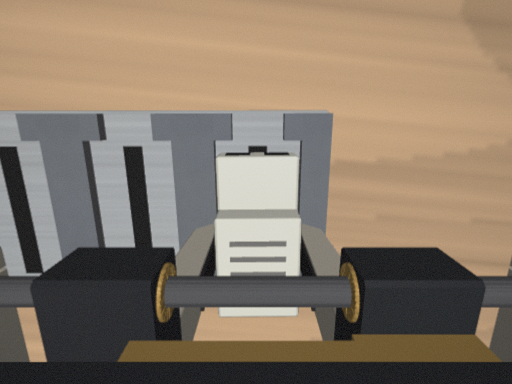

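The wrist view shows m1 held over bay 1, with its port face at about (257,155) lined up with the notch at (258,145) and bay walls at columns 215 and 300. I lower and release.

>>> carry_out(
  commands=[
    [[30, 1, 0, 4, 0, 0, 0], [30, 1, 0, 4, 0, 0, 0], [30, 0, 0, 2, 0, 0, 0], [30, 0, 0, 0, 0, 0, 0], [30, 0, 0, 0, 0, 0, 0]],
  ],
)

```text
time: 9.88
ee_pos: [0.6085, -0.1819, 0.105]
tcp_rot: [3.136, 0.152, 0.001]
ft_force: [-1.7, 1.5, 3.7]
width: 0.495
grip_force: 30.0
```

>>> carry_out(
  commands=[
    [[60, 0, 0, 0, 0, 0, 0], [60, 0, 0, 0, 0, 0, 0], [60, 0, 0, -40, 0, 0, 0], [80, 0, 0, -40, 0, 0, 0], [80, 0, 0, 0, 0, 0, 0]],
  ],
)

```text
time: 10.5
ee_pos: [0.6107, -0.1829, 0.1894]
tcp_rot: [3.133, 0.152, 0.012]
ft_force: [0.1, -0.6, 0.3]
width: 0.811
grip_force: 0.0
```

```bash
python3 - <<'E'
from h import *
state()
X=cloud(grab('scene')); P=X[near(X,(.615,-.182),.065,.04,.055)]; print(rect(P),P[:,2].mean())
# m2 vertical grasp: grasp pt on module z_m=18 center; width axis heading 35.5
plan([(80,606,-183,200,-174.6,0),(80,398.6,262.3,200,-54,0,50),(80,398.6,262.3,150,-54,0)])
E
```

```text
t 10.5 G [ 611.2 -183.1  124.4] psi -174.4 tilt -0.4 w 75.5 gf 0.0 F [ 0.1 -0.6  0.3] q [-21.  17.  86.  -0.  76.  63.]
(array([ 600.6, -179.7]), array([64.9, 47.6]), 4.9) 0.04730464639069076
[[[80,-2,0,-39,0,0,0],[80,-1,1,-39,0,0,0],[80,-12,-33,0,0,0,-8.5],[80,-6,-35,0,0,0,-8.5],[80,-2,-35,-1,0,0,-9]]]
[[[80,4,-35,0,0,0,-8.5],[80,9,-33,0,0,0,-8.5],[80,14,-33,0,0,0,-8.5],[80,19,-29,0,0,0,-8.5],[80,23,-27,0,0,0,-9]]]
[[[80,26,-23,-1,0,0,-8.5],[80,30,-18,0,0,0,-8.5],[80,33,-14,0,0,0,-8.5],[80,34,-9,0,0,0,-8.5],[80,35,-4,0,0,0.5,-9]]]
[[[80,35,1,0,0,0,-8.5],[80,0,0,25,0,0,0],[80,0,0,25,0,0,0]]]
end G [398.5 263.1 149.7] n 18
```

>>> carry_out(
  commands=[
    [[80, -2, 0, -39, 0, 0, 0], [80, -1, 1, -39, 0, 0, 0], [80, -12, -33, 0, 0, 0, -8.5], [80, -6, -35, 0, 0, 0, -8.5], [80, -2, -35, -1, 0, 0, -9]],
  ],
)

```text
time: 11.18
ee_pos: [0.5594, -0.0863, 0.2614]
tcp_rot: [3.021, 0.861, -0.004]
ft_force: [0.6, 0.3, 0.2]
width: 0.859
grip_force: 0.0
```

>>> carry_out(
  commands=[
    [[80, 4, -35, 0, 0, 0, -8.5], [80, 9, -33, 0, 0, 0, -8.5], [80, 14, -33, 0, 0, 0, -8.5], [80, 19, -29, 0, 0, 0, -8.5], [80, 23, -27, 0, 0, 0, -9]],
  ],
)

```text
time: 11.8
ee_pos: [0.4856, 0.0727, 0.2613]
tcp_rot: [2.495, 1.909, -0.004]
ft_force: [-0.0, 0.0, -0.7]
width: 0.862
grip_force: 0.0
```

>>> carry_out(
  commands=[
    [[80, 26, -23, -1, 0, 0, -8.5], [80, 30, -18, 0, 0, 0, -8.5], [80, 33, -14, 0, 0, 0, -8.5], [80, 34, -9, 0, 0, 0, -8.5], [80, 35, -4, 0, 0, 0.5, -9]],
  ],
)

```text
time: 12.42
ee_pos: [0.4115, 0.2321, 0.262]
tcp_rot: [-1.618, -2.685, -0.003]
ft_force: [-0.2, 0.3, -0.1]
width: 0.862
grip_force: 0.0
```

>>> carry_out(
  commands=[
    [[80, 35, 1, 0, 0, 0, -8.5], [80, 0, 0, 25, 0, 0, 0], [80, 0, 0, 25, 0, 0, 0], [80, 0, 0, 0, 0, 0, 0], [80, 0, 0, 0, 0, 0, 0]],
  ],
)

```text
time: 13.05
ee_pos: [0.3973, 0.2631, 0.2141]
tcp_rot: [-1.423, -2.795, -0.006]
ft_force: [-1.3, -0.8, 1.0]
width: 0.859
grip_force: 0.0
```

```bash
python3 - <<'E'
from h import *
state()
X=cloud(grab('scene')); P=X[near(X,(.398,.265),.06,.083,.1)]; print('port',*rect(P))
P=X[near(X,(.398,.265),.06,.05,.1)]; print('all',*rect(P))
X=cloud(grab('top'));thick((.615,-.182),X)
plan([(80,398.6,262.3,55,-54,0,32)])
print();plan([(30,398.6,262.3,55,-54,0,32)])
E
```

```text
t 13.1 G [397.1 263.5 149.1] psi -54.0 tilt -0.4 w 79.9 gf 0.0 F [-1.3 -0.8  1. ] q [ 27.  -9. 111.   0.  78.  -9.]
port [394.3 272.4] [46.6 21.1] 34.9
all [399.2 265.6] [50.9 38.2] 34.0
thick 322 [ 612.9 -181.2] [90.4 47.2] 6.3 port 601 [ 612.5 -168.7] [132.4 118.5] 5.2
[[[80,-1,0,32,0,0,0],[80,0,0,31,0,0,0],[80,-1,0,32,0,-0.5,0]]]
end G [399.1 262.3  55.1] n 3

[[[30,-1,0,32,0,0,0],[30,0,0,31,0,0,0],[30,-1,0,32,0,-0.5,0]]]
end G [399.1 262.3  55.1] n 3
```

>>> carry_out(
  commands=[
    [[80, -1, 0, 32, 0, 0, 0], [80, 0, 0, 31, 0, 0, 0], [80, -1, 0, 31, 0, 0.5, 0], [45, 0, 0, 0, 0, 0, 0], [30, 0, 0, 0, 0, 0, 0]],
  ],
)

```text
time: 13.78
ee_pos: [0.3992, 0.2626, 0.1218]
tcp_rot: [-1.42, -2.789, -0.016]
ft_force: [0.1, -0.4, 0.6]
width: 0.695
grip_force: 0.0
```

>>> carry_out(
  commands=[
    [[30, 0, 0, 0, 0, 0, 0], [30, 0, 0, 0, 0, 0, 0], [30, 0, 0, 0, 0, 0, 0], [30, 0, 0, 0, 0, 0, 0]],
  ],
)

```text
time: 14.28
ee_pos: [0.399, 0.2626, 0.1215]
tcp_rot: [-1.419, -2.789, -0.016]
ft_force: [-0.0, -1.2, 7.1]
width: 0.493
grip_force: 29.9
```

```bash
python3 - <<'E'
from h import *
state()
p,R=where(); g=p+65*R.as_matrix()[:,2]
plan([(30,g[0],g[1],125,-54,0,35),(30,430,-60,125,-180,0),(30,430,-60,g[2]+1.5,-180,0,25)])
E
```

```text
t 14.3 G [398.6 263.5  56.5] psi -53.9 tilt -0.9 w 45.8 gf 29.9 F [-0.  -1.2  7.1] q [ 27.  -2. 115.   1.  67. -10.]
[[[30,1,0,-34,0,-0.5,0],[30,1,0,-34,0,-0.5,0],[30,-19,-11,0,0,0,8.5],[30,-20,-8,0,0,0,8.5],[30,-21,-5,0,0,0,8]]]
[[[30,-21,-2,0,0,0,8.5],[30,-22,1,0,0,0,8.5],[30,-21,4,0,0,0,8.5],[30,-21,8,0,0,0,8.5],[30,-19,10,0,0,0,8]]]
[[[30,-17,13,0,0,0,8.5],[30,-15,15,0,0,0,8.5],[30,-13,18,0,0,0,8.5],[30,-10,19,0,0,0,8.5],[30,-8,21,0,0,0,8.5]]]
[[[30,-4,21,0,0,0,8],[30,-1,21,0,0,0,8.5],[30,0,0,22,0,0,0],[30,0,0,22,0,0,0],[30,0,0,23,0,0,0]]]
end G [430.3 -59.6  57.6] n 20
```

>>> carry_out(
  commands=[
    [[30, 1, 0, -34, 0, -0.5, 0], [30, 1, 0, -34, 0, -0.5, 0], [30, -19, -11, 0, 0, 0, 8.5], [30, -20, -8, 0, 0, 0, 8.5], [30, -21, -5, 0, 0, 0, 8]],
  ],
)

```text
time: 14.9
ee_pos: [0.404, 0.1978, 0.1885]
tcp_rot: [2.001, 2.419, 0.002]
ft_force: [-0.4, 0.6, -1.4]
width: 0.496
grip_force: 29.9
```

>>> carry_out(
  commands=[
    [[30, -21, -2, 0, 0, 0, 8.5], [30, -22, 1, 0, 0, 0, 8.5], [30, -21, 4, 0, 0, 0, 8.5], [30, -21, 8, 0, 0, 0, 8.5], [30, -19, 10, 0, 0, 0, 8]],
  ],
)

```text
time: 15.52
ee_pos: [0.4142, 0.0897, 0.1885]
tcp_rot: [2.735, 1.541, 0.003]
ft_force: [0.0, -0.3, -1.4]
width: 0.49
grip_force: 29.9
```

>>> carry_out(
  commands=[
    [[30, -17, 13, 0, 0, 0, 8.5], [30, -15, 15, 0, 0, 0, 8.5], [30, -13, 18, 0, 0, 0, 8.5], [30, -10, 19, 0, 0, 0, 8.5], [30, -8, 21, 0, 0, 0, 8.5]],
  ],
)

```text
time: 16.15
ee_pos: [0.4248, -0.0184, 0.1886]
tcp_rot: [3.109, 0.445, 0.004]
ft_force: [0.8, 0.2, -0.9]
width: 0.493
grip_force: 29.9
```

>>> carry_out(
  commands=[
    [[30, -4, 21, 0, 0, 0, 8], [30, -1, 21, 0, 0, 0, 8.5], [30, 0, 0, 22, 0, 0, 0], [30, 0, 0, 22, 0, 0, 0], [30, 0, 0, 22, 0, 0, 0]],
  ],
)

```text
time: 16.77
ee_pos: [0.4293, -0.0601, 0.122]
tcp_rot: [3.141, 0.001, 0.005]
ft_force: [0.0, 0.3, -0.8]
width: 0.492
grip_force: 29.9
```

>>> carry_out(
  commands=[
    [[30, 0, 0, 1, 0, 0, 0], [30, 0, 0, 0, 0, 0, 0], [80, 0, 0, 0, 0, 0, 0], [80, 0, 0, 0, 0, 0, 0], [80, 0, 0, 0, 0, 0, 0]],
  ],
)

```text
time: 17.4
ee_pos: [0.4295, -0.0601, 0.1217]
tcp_rot: [3.141, 0.002, 0.005]
ft_force: [-0.2, -0.3, 0.5]
width: 0.769
grip_force: 0.0
```

```bash
sed -i 's/-M\[2,0\]\*-1\*-1/M[2,0]/' h.py && python3 - <<'E'
from h import *
state()
# lift straight, then back toward robot and tilt to point outward: psi 180, tool x heading 0 => tilt +45 points +x
plan([(80,430,-60,150,-180,0)])
E
```

```text
t 17.4 G [429.7 -60.1  56.7] psi -179.9 tilt 0.2 w 71.5 gf 0.0 F [-0.2 -0.3  0.5] q [-15.  -9. 121.  -0.  67.  75.]
[[[80,0,0,-31,0,0,0],[80,1,0,-31,0,0,0],[80,0,0,-31,0,0,0]]]
end G [430.4 -60.  149.8] n 3
```

>>> carry_out(
  commands=[
    [[80, 0, 0, -31, 0, 0, 0], [80, 0, 0, -31, 0, 0, 0], [80, 0, 0, -31, 0, 0, 0], [80, 0, 0, 0, 0, 0, 0], [80, 0, 0, 0, 0, 0, 0]],
  ],
)

```text
time: 18.02
ee_pos: [0.4288, -0.0599, 0.2137]
tcp_rot: [3.141, 0.001, 0.003]
ft_force: [-0.3, -0.1, -0.1]
width: 0.859
grip_force: 0.0
```

```bash
python3 - <<'E'
from h import *
state()
X=cloud(grab('scene')); P=X[near(X,(.43,-.06),.06,.083,.1)]; print('port S',*rect(P)); P=X[near(X,(.43,-.06),.06,.05,.1)]; print('all',*rect(P))
X=cloud(grab('top')); P=X[near(X,(.43,-.06),.06,.05,.1)]; print('T',len(P))
plan([(80,371,-60,150,-180,22,45),(80,371,-60,92,-180,45)])
E
```

```text
t 18.0 G [428.9 -59.9 148.7] psi -179.9 tilt 0.1 w 79.9 gf 0.0 F [-0.3 -0.1 -0.1] q [-15. -16. 117.  -0.  79.  75.]
port S [439.9 -57.8] [46.1 27.5] -88.3
all [434.9 -57.7] [48.3 37.4] -88.3
T 0
[[[80,-27,0,0,0,7.5,0],[80,-28,0,-3,0,7,0],[80,-26,0,-5,0,7.5,0],[80,-16,0,19,0,7.5,0],[80,-18,0,17,0,8,0]]]
[[[80,-21,0,16,0,7.5,0]]]
end G [370.7 -59.8  91.9] n 6
```

>>> carry_out(
  commands=[
    [[80, -27, 0, 0, 0, 7.5, 0], [80, -28, 0, -3, 0, 7, 0], [80, -26, 0, -5, 0, 7.5, 0], [80, -16, 0, 19, 0, 7.5, 0], [80, -18, 0, 17, 0, 8, 0]],
  ],
)

```text
time: 18.75
ee_pos: [0.4077, -0.0824, 0.2189]
tcp_rot: [-3.002, -0.008, -0.852]
ft_force: [0.3, -0.4, -0.3]
width: 0.862
grip_force: 0.0
```

>>> carry_out(
  commands=[
    [[80, -21, 0, 16, 0, 7.5, 0], [80, 0, 0, 0, 0, 0, 0], [80, 0, 0, 0, 0, 0, 0]],
  ],
)

```text
time: 19.12
ee_pos: [0.4235, -0.0919, 0.233]
tcp_rot: [-2.955, -0.011, -0.975]
ft_force: [-0.2, -0.5, 1.2]
width: 0.86
grip_force: 0.0
```

```bash
python3 - <<'E'
from h import *
state()
X=cloud(grab('top'))
for lo,hi in((.083,.1),(.05,.067),(.05,.1)):
  P=X[near(X,(.43,-.06),.05,lo,hi)]; print(len(P),*(rect(P) if len(P)>4 else ()))
plan([(80,423,-59,42,-180,45,25)])
grab('wrist','w2')
E
```

```text
t 19.1 G [462.2 -89.9 180.8] psi -179.1 tilt 36.5 w 79.9 gf 0.0 F [-0.2 -0.5  1.2] q [-33. -51. 143.  24.  59.  49.]
23 [443.9 -69. ] [22.2  6.8] 89.0
0
23 [443.9 -69. ] [22.2  6.8] 89.0
[[[80,-21,-5,15,-0.5,1.5,0],[80,-21,-5,14,0,1.5,0],[80,-21,-5,14,-0.5,1,0],[80,-22,-5,13,0,1.5,0],[80,-22,-5,13,-0.5,1.5,0]]]
[[[80,-22,-6,13,0,1.5,-0.5]]]
end G [423.3 -58.4  41.9] n 6
```

View pics/w2.png

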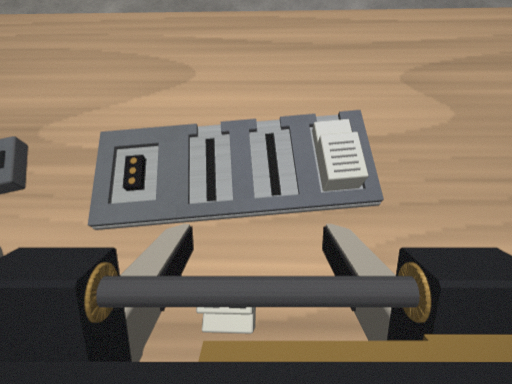

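The wrist view shows the tray, with m1 seated at the right in bay 1 (340,150). m2's top is at (228,318) between the fingers. The arm has reached its joint-3 fold limit (143°) and cannot tilt outwards this close in. I'll use inward tilt only: turn m2 about vertical by 180°, then grasp with the tool pointing inward 45° and roll it 180° about the tool axis.

```bash
python3 - <<'E'
from h import *
plan([(80,450,-70,185,-180,10,30),(80,430,-60,150,-180,0)])
E
```

```text
[[[80,7,-7,-3,-0.5,-9,0],[80,7,-8,-2,-0.5,-8.5,0],[80,7,-7,-1,-0.5,-9,0.5],[80,-7,-5,16,0,-5,0],[80,-6,-5,16,0,-5,0]]]
end G [430.3 -59.3 150.2] n 5
```

>>> carry_out(
  commands=[
    [[80, 7, -7, -3, -0.5, -9, 0], [80, 7, -8, -2, -0.5, -8.5, 0], [80, 7, -7, -1, -0.5, -9, 0.5], [80, -7, -5, 16, 0, -5, 0], [80, -6, -5, 16, 0, -5, 0]],
  ],
)

```text
time: 19.85
ee_pos: [0.4308, -0.0594, 0.2156]
tcp_rot: [-3.139, 0.001, -0.0]
ft_force: [0.1, -0.8, -0.2]
width: 0.861
grip_force: 0.0
```

>>> carry_out(
  commands=[
    [[80, 0, 0, 0, 0, 0, 0], [80, 0, 0, 0, 0, 0, 0]],
  ],
)

```text
time: 20.1
ee_pos: [0.4309, -0.06, 0.2164]
tcp_rot: [-3.138, 0.003, -0.008]
ft_force: [-0.2, -1.3, 0.3]
width: 0.859
grip_force: 0.0
```

```bash
python3 - <<'E'
from h import *
state()
plan([(80,430,-60,150,-180,0)])
plan([(80,430,-60,57,-180,0,32)])
X=cloud(grab('scene')); P=X[near(X,(.43,-.06),.06,.083,.1)]; print('port S',*rect(P)); P=X[near(X,(.43,-.06),.06,.05,.1)]; print('all',*rect(P))
E
```

```text
t 20.1 G [431.2 -59.8 151.4] psi 179.9 tilt 0.3 w 79.9 gf 0.0 F [-0.2 -1.3  0.3] q [-15. -16. 117.   0.  79.  75.]
[[[80,-1,0,1,0,-0.5,0]]]
end G [429.7 -59.8 150.4] n 1
[[[80,0,0,31,0,0,0],[80,-1,0,32,0,0,0],[80,0,0,31,0,-0.5,0]]]
end G [430.2 -59.4  57.4] n 3
port S [439.6 -57. ] [45.9 23.9] 89.5
all [434.  -58.2] [47.9 39. ] -88.9
```

>>> carry_out(
  commands=[
    [[80, 0, 0, 31, 0, 0, 0], [80, 0, 0, 32, 0, 0, 0], [80, 0, 0, 31, 0, -0.5, 0], [45, 0, 0, 0, 0, 0, 0], [30, 0, 0, 0, 0, 0, 0]],
  ],
)

```text
time: 20.78
ee_pos: [0.432, -0.0602, 0.1239]
tcp_rot: [-3.138, 0.004, 0.003]
ft_force: [-0.6, -1.2, 1.0]
width: 0.692
grip_force: 0.0
```

>>> carry_out(
  commands=[
    [[30, 0, 0, 0, 0, 0, 0], [30, 0, 0, 0, 0, 0, 0], [30, 0, 0, 0, 0, 0, 0], [30, 0, 0, 0, 0, 0, 0], [30, 0, 0, -15, 0, 0, 0]],
  ],
)

```text
time: 21.4
ee_pos: [0.4305, -0.0596, 0.1369]
tcp_rot: [-3.137, 0.004, 0.011]
ft_force: [-1.0, -0.5, -1.9]
width: 0.494
grip_force: 30.0
```

>>> carry_out(
  commands=[
    [[30, 0, 0, 0, 0, 0, -9], [30, 0, 0, 0, 0, 0, -9], [30, 0, 0, 0, 0, 0, -9], [30, 0, 0, 0, 0, 0, -9], [30, 0, 0, 0, 0, 0, -9]],
  ],
)

```text
time: 22.02
ee_pos: [0.4314, -0.0598, 0.138]
tcp_rot: [-2.896, -1.205, 0.004]
ft_force: [-0.6, -0.1, -0.6]
width: 0.493
grip_force: 30.0
```

>>> carry_out(
  commands=[
    [[30, 0, 0, 0, 0, 0, -9], [30, 0, 0, 0, 0, 0, -9], [30, 0, 0, 0, 0, 0, -9], [30, 0, 0, 0, 0, 0, -9], [30, 0, 0, 0, 0, 0, -9]],
  ],
)

```text
time: 22.65
ee_pos: [0.4314, -0.0598, 0.138]
tcp_rot: [-2.214, -2.22, 0.001]
ft_force: [-0.2, -0.1, -1.7]
width: 0.492
grip_force: 30.0
```

>>> carry_out(
  commands=[
    [[30, 0, 0, 0, 0, 0, -9], [30, 0, 0, 0, 0, 0, -9], [30, 0, 0, 0, 0, 0, -9], [30, 0, 0, 0, 0, 0, -9], [30, 0, 0, 0, 0, 0, -9]],
  ],
)

```text
time: 23.28
ee_pos: [0.4314, -0.0598, 0.138]
tcp_rot: [-1.196, -2.899, -0.003]
ft_force: [-0.3, 0.5, -2.0]
width: 0.495
grip_force: 30.0
```

>>> carry_out(
  commands=[
    [[30, 0, 0, 0, 0, 0, -9], [30, 0, 0, 0, 0, 0, -9], [30, 0, 0, 0, 0, 0, -9], [30, 0, 0, 0, 0, 0, -9], [30, 0, 0, 0, 0, 0, -9]],
  ],
)

```text
time: 23.9
ee_pos: [0.4314, -0.0598, 0.138]
tcp_rot: [0.005, -3.137, -0.006]
ft_force: [0.0, -0.2, -1.8]
width: 0.494
grip_force: 30.0
```

>>> carry_out(
  commands=[
    [[30, 0, 0, 0, 0, 0, 0], [30, 0, 0, 14, 0, 0, 0], [30, 0, 0, 0, 0, 0, 0]],
  ],
)

```text
time: 24.28
ee_pos: [0.4314, -0.0598, 0.1227]
tcp_rot: [-0.008, -3.137, -0.006]
ft_force: [0.3, 0.0, 0.6]
width: 0.492
grip_force: 30.0
```

```bash
python3 - <<'E'
from h import *
state()
X=cloud(grab('scene')); P=X[near(X,(.43,-.06),.06,.0,.02)]; print('low z',np.percentile(P[:,2],[5,50])); P=X[near(X,(.43,-.06),.04,.02,.1)]; print('all',*rect(P))
E
```

```text
t 24.3 G [431.1 -59.6  57.7] psi -0.3 tilt 0.2 w 45.7 gf 30.0 F [0.3 0.  0.6] q [ -15.   -9.  121.    0.   68. -105.]
low z [0.00040029 0.00261028]
all [436.8 -58.7] [69.4 42. ] 65.8
```

>>> carry_out(
  commands=[
    [[60, 0, 0, 0, 0, 0, 0], [80, 0, 0, 0, 0, 0, 0], [80, 0, 0, 0, 0, 0, 0], [80, 0, 0, -31, 0, 0, 0], [80, 0, 0, -31, 0, 0, 0]],
  ],
)

```text
time: 24.95
ee_pos: [0.431, -0.0599, 0.1855]
tcp_rot: [-0.004, -3.136, -0.007]
ft_force: [0.4, -0.0, -0.9]
width: 0.857
grip_force: 0.0
```

>>> carry_out(
  commands=[
    [[80, 0, 0, -31, 0, 0, 0], [80, 0, 0, 0, 0, 0, 0], [80, 0, 0, 0, 0, 0, 0]],
  ],
)

```text
time: 25.32
ee_pos: [0.4313, -0.0601, 0.2154]
tcp_rot: [-0.004, -3.136, -0.006]
ft_force: [0.2, -0.5, 0.2]
width: 0.865
grip_force: 0.0
```

```bash
python3 - <<'E'
from h import *
state()
plan([(80,492,-59.6,150,0,22,45),(80,492,-59.6,92,0,45)])
E
```

```text
t 25.3 G [430.9 -59.8 150.4] psi -0.1 tilt 0.3 w 80.4 gf 0.0 F [ 0.2 -0.5  0.2] q [ -15.  -15.  116.    0.   79. -105.]
[[[80,-29,0,1,0,7,0],[80,-28,0,-2,0,7.5,0],[80,-28,1,-5,0.5,7,0],[80,-16,0,19,0,7.5,0],[80,-18,0,17,0,8,0]]]
[[[80,-20,0,16,0,7.5,0]]]
end G [492.2 -59.8  92.2] n 6
```

>>> carry_out(
  commands=[
    [[80, -29, 0, 1, 0, 7, 0], [80, -28, 0, -2, 0, 7.5, 0], [80, -28, 0, -5, 0, 7, 0], [80, -16, 0, 19, 0, 7.5, 0], [80, -18, 0, 17, 0, 8, 0]],
  ],
)

```text
time: 25.95
ee_pos: [0.5322, -0.0601, 0.162]
tcp_rot: [-0.001, -2.486, -0.006]
ft_force: [0.3, -0.3, 0.4]
width: 0.86
grip_force: 0.0
```

>>> carry_out(
  commands=[
    [[80, -20, 0, 16, 0, 7.5, 0], [80, 0, 0, 0, 0, 0, 0], [80, 0, 0, 0, 0, 0, 0]],
  ],
)

```text
time: 26.32
ee_pos: [0.5383, -0.0601, 0.1393]
tcp_rot: [-0.001, -2.362, -0.006]
ft_force: [-0.0, -0.1, -0.2]
width: 0.86
grip_force: 0.0
```

```bash
python3 - <<'E'
from h import *
state()
X=cloud(grab('top'))
for lo,hi in((.083,.1),(.05,.067),(.05,.1)):
  P=X[near(X,(.43,-.06),.04,lo,hi)]; print(len(P),*(rect(P) if len(P)>4 else ()))
f=grab('wrist');W=cloud(f)
for lo,hi in((.083,.1),(.05,.067)):
  P=W[near(W,(.43,-.06),.045,lo,hi)]; print('W',len(P),*(rect(P) if len(P)>4 else ()))
plan([(80,442,-59.6,42,0,45,25)])
E
```

```text
t 26.3 G [492.6 -59.8  93.1] psi -0.1 tilt 44.7 w 80.0 gf 0.0 F [-0.  -0.1 -0.2] q [ -9.  42.  68.  -6. 114. -99.]
0
0
0
W 1890 [426.1 -59. ] [46.1 20.7] -90.0
W 1778 [442.5 -59.1] [46.  18.6] 89.8
[[[80,0,0,25,0,0,0],[80,-1,0,25,0,0.5,0],[80,0,1,25,0,0,0]]]
end G [441.7 -58.9  42.2] n 3
```

>>> carry_out(
  commands=[
    [[80, 0, 0, 25, 0, 0, 0], [80, -1, 0, 25, 0, 0.5, 0], [80, 0, 0, 22, 0, 0, 0], [45, 0, 0, 0, 0, 0, 0], [30, 0, 0, 0, 0, 0, 0]],
  ],
)

```text
time: 27.05
ee_pos: [0.4899, -0.0601, 0.0902]
tcp_rot: [-0.001, -2.357, -0.005]
ft_force: [0.8, -0.8, -0.3]
width: 0.693
grip_force: 0.0
```

>>> carry_out(
  commands=[
    [[30, 0, 0, 0, 0, 0, 0], [30, 0, 0, 0, 0, 0, 0], [30, 0, 0, 0, 0, 0, 0], [30, 0, 0, 0, 0, 0, 0]],
  ],
)

```text
time: 27.55
ee_pos: [0.4892, -0.0599, 0.0882]
tcp_rot: [-0.001, -2.353, -0.005]
ft_force: [3.6, -0.5, 5.7]
width: 0.495
grip_force: 30.0
```

```bash
python3 - <<'E'
from h import *
state()
p,R=where(); g=p+65*R.as_matrix()[:,2]
plan([(30,g[0]+10,g[1],130,0,45,35)])
E
```

```text
t 27.6 G [443.1 -59.6  42.4] psi -0.1 tilt 45.2 w 46.0 gf 30.0 F [ 3.6 -0.5  5.7] q [ -9.  39.  78.  -7. 107. -99.]
[[[30,18,0,-23,0,0,0],[30,19,0,-23,0,0,0],[30,18,1,-23,0,0,0]]]
end G [453.2 -58.9 130. ] n 3
```

>>> carry_out(
  commands=[
    [[30, 18, 0, -23, 0, 0, 0], [30, 19, 0, -23, 0, 0, 0], [30, 18, 0, -23, 0, 0, 0], [30, 0, 0, 0, 0, 0, 9], [30, 0, 0, 0, 0, 0, 9]],
  ],
)

```text
time: 28.18
ee_pos: [0.4988, -0.0602, 0.1751]
tcp_rot: [-0.375, -2.327, 0.151]
ft_force: [-0.3, 0.2, -1.3]
width: 0.495
grip_force: 30.0
```

>>> carry_out(
  commands=[
    [[30, 0, 0, 0, 0, 0, 9], [30, 0, 0, 0, 0, 0, 9], [30, 0, 0, 0, 0, 0, 9], [30, 0, 0, 0, 0, 0, 9], [30, 0, 0, 0, 0, 0, 9]],
  ],
)

```text
time: 28.8
ee_pos: [0.4985, -0.0601, 0.1745]
tcp_rot: [-1.268, -2.055, 0.524]
ft_force: [0.1, 0.2, -1.2]
width: 0.496
grip_force: 30.0
```

>>> carry_out(
  commands=[
    [[30, 0, 0, 0, 0, 0, 9], [30, 0, 0, 0, 0, 0, 9], [30, 0, 0, 0, 0, 0, 9], [30, 0, 0, 0, 0, 0, 9], [30, 0, 0, 0, 0, 0, 9]],
  ],
)

```text
time: 29.42
ee_pos: [0.4985, -0.0601, 0.1745]
tcp_rot: [-2.061, -1.488, 0.856]
ft_force: [-0.7, 0.1, -1.4]
width: 0.494
grip_force: 30.0
```

>>> carry_out(
  commands=[
    [[30, 0, 0, 0, 0, 0, 9], [30, 0, 0, 0, 0, 0, 9], [30, 0, 0, 0, 0, 0, 9], [30, 0, 0, 0, 0, 0, 9], [30, 0, 0, 0, 0, 0, 9]],
  ],
)

```text
time: 30.05
ee_pos: [0.4985, -0.0601, 0.1745]
tcp_rot: [-2.668, -0.632, 1.112]
ft_force: [-0.3, -0.6, -1.8]
width: 0.493
grip_force: 30.0
```

>>> carry_out(
  commands=[
    [[30, 0, 0, 0, 0, 0, 9], [30, 0, 0, 0, 0, 0, 9], [30, 0, 0, 0, 0, 0, 9], [30, 0, 0, 0, 0, 0, 0], [30, 0, 0, 0, 0, 0, 0]],
  ],
)

```text
time: 30.68
ee_pos: [0.4985, -0.0601, 0.1748]
tcp_rot: [-2.894, -0.004, 1.207]
ft_force: [0.1, -0.4, -0.6]
width: 0.492
grip_force: 30.0
```

```bash
python3 - <<'E'
from h import *
state()
plan([(30,604.8,-102.5,130,-174.6,-45),(30,604.8,-102.5,60,-174.6,-45,25)])
E
```

```text
t 30.7 G [452.3 -59.8 129.1] psi -180.0 tilt -45.3 w 45.8 gf 30.0 F [ 0.1 -0.4 -0.6] q [ -9.  34.  75.  -7. 115.  80.]
[[[30,27,10,-27,-1,0,-1],[30,26,10,-27,-1,0,-1],[30,26,11,-27,-1,0,-0.5],[30,26,12,-27,-1,0.5,-1],[30,16,0,17,0,0,0]]]
[[[30,17,0,16,0,0,0],[30,16,0,17,0,0,0]]]
end G [ 604.6 -102.    59.8] n 7
```

>>> carry_out(
  commands=[
    [[30, 27, 10, -27, -1, 0, -1], [30, 26, 10, -27, -1, 0, -1], [30, 26, 11, -27, -1, 0, -0.5], [30, 26, 12, -27, -1, 0.5, -1], [30, 16, 0, 17, 0, 0, 0]],
  ],
)

```text
time: 31.3
ee_pos: [0.6527, -0.0988, 0.1536]
tcp_rot: [2.872, 0.131, -1.173]
ft_force: [0.4, 0.6, -1.4]
width: 0.494
grip_force: 30.0
```

>>> carry_out(
  commands=[
    [[30, 17, 0, 16, 0, 0, 0], [30, 16, 0, 17, 0, 0, 0], [30, 0, 0, 0, 0, 0, 0], [30, 0, 0, 0, 0, 0, 0], [30, 0, 0, 0, 0, 0, 0]],
  ],
)

```text
time: 31.92
ee_pos: [0.6508, -0.0985, 0.1081]
tcp_rot: [2.87, 0.128, -1.178]
ft_force: [0.2, -0.6, -1.0]
width: 0.491
grip_force: 30.0
```

```bash
python3 - <<'E'
from h import *
state()
f=grab('wrist','w3')
plan([(30,604.8,-102.5,38,-174.6,-45,6)])
E
```

```text
t 31.9 G [ 605.3 -102.7   61.9] psi -174.8 tilt -44.6 w 45.7 gf 30.0 F [ 0.2 -0.6 -1. ] q [ -9.  63.  39. -12. 122.  74.]
[[[30,4,0,4,0,0,0],[30,4,0,5,0,0,0],[30,5,0,4,0,-0.5,0],[30,4,0,4,0,0,-0.5]]]
end G [ 605.1 -102.7   38.1] n 4
```

View pics/w3.png

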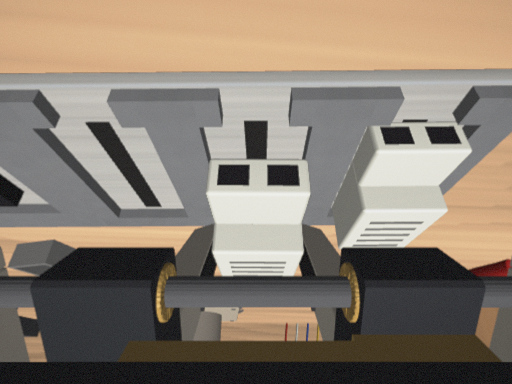

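m2 hangs above bay 2, upright and with its sockets at (235,175) and (284,175) towards the notch at (256,110). m1 is seated in bay 1 at the right (400,190). I lower and release.

>>> carry_out(
  commands=[
    [[30, 4, 0, 4, 0, 0, 0], [30, 4, 0, 5, 0, 0, 0], [30, 5, 0, 4, 0, -0.5, 0], [30, 4, 0, 4, 0, 0, -0.5], [30, 0, 0, 0, 0, 0, 0]],
  ],
)

```text
time: 32.6
ee_pos: [0.65, -0.0985, 0.0841]
tcp_rot: [2.864, 0.139, -1.199]
ft_force: [-5.7, 0.3, 11.6]
width: 0.497
grip_force: 30.0
```

>>> carry_out(
  commands=[
    [[50, 0, 0, 0, 0, 0, 0], [60, 0, 0, 0, 0, 0, 0], [60, 0, 0, 0, 0, 0, 0], [60, 0, 0, -20, 0, 0, 0], [60, 0, 0, -40, 0, 0, 0]],
  ],
)

```text
time: 33.22
ee_pos: [0.6912, -0.0944, 0.1224]
tcp_rot: [2.863, 0.141, -1.205]
ft_force: [0.7, -0.6, 0.9]
width: 0.643
grip_force: 0.0
```

>>> carry_out(
  commands=[
    [[80, -28, 0, -28, 0, 0, 0], [80, -35, 0, -35, 0, 0, 0], [80, 0, 0, 0, 0, 0, 0], [80, 0, 0, 0, 0, 0, 0]],
  ],
)

```text
time: 33.72
ee_pos: [0.6932, -0.0948, 0.2131]
tcp_rot: [2.866, 0.141, -1.195]
ft_force: [0.2, -0.4, -1.5]
width: 0.86
grip_force: 0.0
```

```bash
python3 - <<'E'
from h import *
state()
f=grab('scene','s2'); X=cloud(f)
for c in ((.615,-.182),(.607,-.102)):
    P=X[near(X,c,.055,.041,.06)]; print('S',*rect(P),P[:,2].mean())
X=cloud(grab('wrist'))
for c in ((.615,-.182),(.607,-.102)):
    P=X[near(X,c,.055,.024,.06)]; print('W',*rect(P),np.percentile(P[:,2],[5,95]))
X=cloud(grab('top'))
for n,c,lo in(('m3',(.352,-.283),.03),('cov',(.409,.113),.02)):
    P=X[near(X,c,.07,lo,.1)]; print(n,len(P),*rect(P))
E
```

```text
t 33.7 G [647.3 -99.1 167.3] psi -174.5 tilt -45.2 w 80.0 gf 0.0 F [ 0.2 -0.4 -1.5] q [ -8.  70.  17. -14. 137.  70.]
S [ 615.6 -179.9] [51.1 34.3] -76.6 0.04660236848990204
S [ 607.2 -116.7] [80.1 32.5] -85.0 0.047162990368998924
W [ 617.6 -180.5] [90.1 46. ] 5.7 [0.02727726 0.04721059]
W [ 608.3 -102.2] [92.3 46.1] 5.2 [0.0282346  0.04718902]
m3 385 [ 351.8 -283. ] [92.7 46.2] 77.7
cov 0 [0. 0.] [0. 0.] 0.0
```

```bash
python3 - <<'E'
from h import *
plan([(80,560,-100,200,-174.6,0),(80,353.5,-275.2,120,-102.3,0)])
E
```

```text
[[[80,-23,-1,7,0,7.5,0],[80,-23,-2,5,0,7.5,0],[80,-24,-1,3,0,7.5,0],[80,-24,-1,1,0,8,0],[80,-24,-1,-2,0,7.5,0]]]
[[[80,-23,-2,-3,-0.5,7.5,0],[80,-25,17,9,0,0,-8],[80,-27,14,9,0,0,-8],[80,-28,9,9,0,0,-8],[80,-30,6,9,0,0,-8]]]
[[[80,-30,1,9,0,0,-8],[80,-30,-2,9,0,0,-8],[80,-29,-7,9,0,0,-8],[80,-28,-11,9,0,0,-8],[80,-26,-15,9,0,0,-8]]]
end G [ 353.8 -275.   119.6] n 15
```

View pics/s2.png

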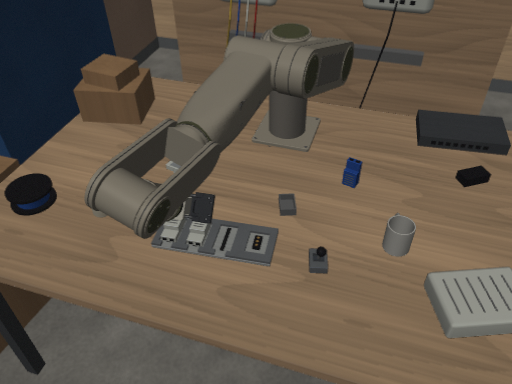

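The scene view shows both modules in bays 1 and 2 at (172,228) and (198,232). The lever is off at (320,252), and the cover is still at (287,204).

>>> carry_out(
  commands=[
    [[80, -23, -1, 7, 0, 7.5, 0], [80, -23, -2, 5, 0, 7.5, 0], [80, -24, -1, 3, 0, 7.5, 0], [80, -24, -1, 1, 0, 8, 0], [80, -24, -1, -2, 0, 7.5, 0]],
  ],
)

```text
time: 34.5
ee_pos: [0.5947, -0.1006, 0.2617]
tcp_rot: [3.121, 0.155, -0.272]
ft_force: [0.1, -0.3, 0.2]
width: 0.857
grip_force: 0.0
```

>>> carry_out(
  commands=[
    [[80, -23, -2, -3, -0.5, 7.5, 0], [80, -25, 17, 9, 0, 0, -8], [80, -27, 14, 9, 0, 0, -8], [80, -28, 9, 9, 0, 0, -8], [80, -30, 6, 9, 0, 0, -8]],
  ],
)

```text
time: 35.12
ee_pos: [0.4789, -0.1796, 0.2368]
tcp_rot: [-2.963, -1.02, 0.075]
ft_force: [0.8, -0.3, 0.2]
width: 0.861
grip_force: 0.0
```

>>> carry_out(
  commands=[
    [[80, -30, 1, 9, 0, 0, -8], [80, -30, -2, 9, 0, 0, -8], [80, -29, -7, 9, 0, 0, -8], [80, -28, -11, 9, 0, 0, -8], [80, -26, -15, 9, 0, 0, -8]],
  ],
)

```text
time: 35.75
ee_pos: [0.3627, -0.277, 0.1981]
tcp_rot: [-2.423, -1.962, 0.066]
ft_force: [0.0, 0.7, -0.0]
width: 0.859
grip_force: 0.0
```

>>> carry_out(
  commands=[
    [[80, 0, 0, 0, 0, 0, 0], [80, 0, 0, 0, 0, 0, 0]],
  ],
)

```text
time: 36.0
ee_pos: [0.3641, -0.2766, 0.1991]
tcp_rot: [-2.431, -1.954, 0.065]
ft_force: [0.6, 0.6, -0.3]
width: 0.864
grip_force: 0.0
```

```bash
python3 - <<'E'
from h import *
state()
X=cloud(grab('wrist')); P=X[near(X,(.352,-.283),.07,.03,.045)]; print('W',len(P),*rect(P))
X=cloud(grab('top')); P=X[near(X,(.409,.113),.07,.02,.045)]; print('cov',len(P),*rect(P))
plan([(80,353.5,-275.2,24,-102.3,0,33)])
E
```

```text
t 36.0 G [ 361.1 -277.2  134.1] psi -102.5 tilt -1.1 w 80.3 gf 0.0 F [ 0.6  0.6 -0.3] q [-42.  -9. 113.  -2.  78. -29.]
W 4962 [ 352.3 -281. ] [89.9 46. ] 78.3
cov 88 [409.8 112.4] [71.5 49.7] 21.1
[[[80,0,-2,28,-0.5,0.5,0],[80,0,-1,27,-0.5,0,0],[80,0,-3,28,-1,0.5,0],[80,0,-2,28,-0.5,0,0]]]
end G [ 353.7 -275.4   23.8] n 4
```

>>> carry_out(
  commands=[
    [[80, 0, -2, 28, -0.5, 0.5, 0], [80, 0, -1, 27, -0.5, 0, 0], [80, 0, -3, 28, -1, 0.5, 0], [80, 0, -2, 28, -0.5, 0, -0.5], [45, 0, 0, 0, 0, 0, 0]],
  ],
)

```text
time: 36.72
ee_pos: [0.3523, -0.2742, 0.087]
tcp_rot: [-2.436, -1.98, 0.002]
ft_force: [-0.2, 0.8, 0.4]
width: 0.796
grip_force: 0.0
```

>>> carry_out(
  commands=[
    [[30, 0, 0, 0, 0, 0, 0], [30, 0, 0, 0, 0, 0, 0], [30, 0, 0, 0, 0, 0, 0], [30, 0, 0, 0, 0, 0, 0], [30, 0, 0, 0, 0, 0, 0]],
  ],
)

```text
time: 37.35
ee_pos: [0.3537, -0.2763, 0.0899]
tcp_rot: [2.435, 1.98, -0.001]
ft_force: [-0.6, 1.0, 6.9]
width: 0.494
grip_force: 30.0
```

```bash
python3 - <<'E'
from h import *
state()
p,R=where(); g=p+65*R.as_matrix()[:,2]
plan([(30,g[0],g[1],65,-102,0,35),(30,445,-60,65,0,0),(30,445,-60,g[2]+1,0,0,20)])
E
```

```text
t 37.4 G [ 353.8 -276.5   24.9] psi -101.8 tilt -0.2 w 45.9 gf 30.0 F [-0.6  1.   6.9] q [-45.  -3. 120.  -0.  63. -33.]
[[[30,0,0,-20,0,0,0],[30,0,0,-20,0,0,0],[30,19,4,0,0,0,-8.5],[30,19,6,0,0,0,-8.5],[30,17,10,0,0,0,-8.5]]]
[[[30,16,11,0,0,0,-8.5],[30,13,14,0,0,0,-8.5],[30,12,16,0,0,0,-8.5],[30,9,17,0,0,0,-8.5],[30,7,19,0,0,0,-8.5]]]
[[[30,3,19,0,0,0,-8.5],[30,1,19,-1,0,0,-8.5],[30,-2,20,0,0,0,-8.5],[30,-5,19,0,0,0,-8.5],[30,0,0,20,0,0,0]]]
[[[30,0,0,19,0,0,0]]]
end G [445.3 -60.1  26.3] n 16
```

>>> carry_out(
  commands=[
    [[30, 0, 0, -20, 0, 0, 0], [30, 0, 0, -20, 0, 0, 0], [30, 19, 4, 0, 0, 0, -8.5], [30, 19, 6, 0, 0, 0, -8.5], [30, 17, 10, 0, 0, 0, -8.5]],
  ],
)

```text
time: 37.98
ee_pos: [0.3764, -0.2209, 0.1287]
tcp_rot: [1.934, 2.474, -0.002]
ft_force: [-0.2, 0.5, -1.9]
width: 0.491
grip_force: 30.0
```

>>> carry_out(
  commands=[
    [[30, 16, 11, 0, 0, 0, -8.5], [30, 13, 14, 0, 0, 0, -8.5], [30, 12, 16, 0, 0, 0, -8.5], [30, 9, 17, 0, 0, 0, -8.5], [30, 7, 19, 0, 0, 0, -8.5]],
  ],
)

```text
time: 38.6
ee_pos: [0.4141, -0.1304, 0.1285]
tcp_rot: [0.905, 3.007, -0.003]
ft_force: [0.4, 0.7, -1.4]
width: 0.493
grip_force: 30.0
```

>>> carry_out(
  commands=[
    [[30, 3, 19, 0, 0, 0, -8.5], [30, 1, 19, -1, 0, 0, -8.5], [30, -2, 20, 0, 0, 0, -8.5], [30, -5, 19, 0, 0, 0, -8.5], [30, 0, 0, 20, 0, 0, 0]],
  ],
)

```text
time: 39.22
ee_pos: [0.4464, -0.0586, 0.1108]
tcp_rot: [-0.012, 3.137, -0.004]
ft_force: [-0.1, 0.5, -2.4]
width: 0.495
grip_force: 30.0
```

>>> carry_out(
  commands=[
    [[30, 0, 0, 19, 0, 0, 0], [30, 0, 0, 0, 0, 0, 0], [80, 0, 0, 0, 0, 0, 0], [80, 0, 0, 0, 0, 0, 0], [80, 0, 0, 0, 0, 0, 0]],
  ],
)

```text
time: 39.85
ee_pos: [0.4449, -0.0595, 0.0908]
tcp_rot: [-0.006, 3.14, -0.003]
ft_force: [0.6, 0.8, 0.6]
width: 0.768
grip_force: 0.0
```

>>> carry_out(
  commands=[
    [[80, 0, 0, -40, 0, 0, 0], [80, 0, 0, -40, 0, 0, 0], [80, 0, 0, 0, 0, 0, 0], [80, 0, 0, 0, 0, 0, 0]],
  ],
)

```text
time: 40.35
ee_pos: [0.4444, -0.0592, 0.17]
tcp_rot: [-0.006, 3.141, -0.003]
ft_force: [-0.3, -0.6, 0.6]
width: 0.859
grip_force: 0.0
```

```bash
python3 - <<'E'
from h import *
state()
X=cloud(grab('wrist')); P=X[near(X,(.45,-.06),.07,.03,.045)]; print('W',len(P),*rect(P))
plan([(80,495,-60,110,0,22),(80,500,-60,85,0,45)])
E
```

```text
t 40.4 G [444.5 -59.3 105. ] psi 0.2 tilt -0.0 w 79.9 gf 0.0 F [-0.3 -0.6  0.6] q [ -14.  -11.  117.   -0.   73. -104.]
W 6222 [450.6 -59. ] [90.  46.1] 0.3
[[[80,-25,0,-1,0,7.5,0],[80,-25,-1,-4,0,7,0],[80,-24,0,-6,0,7.5,0],[80,-14,0,8,0,7.5,0],[80,-14,0,7,0,8,0]]]
[[[80,-15,0,6,0,7.5,0]]]
end G [499.9 -60.   85.2] n 6
```

>>> carry_out(
  commands=[
    [[80, -25, 0, -1, 0, 7.5, 0], [80, -25, 0, -4, 0, 7, 0], [80, -24, 0, -6, 0, 7.5, 0], [80, -14, 0, 8, 0, 7.5, 0], [80, -14, 0, 7, 0, 8, 0]],
  ],
)

```text
time: 41.02
ee_pos: [0.5384, -0.0588, 0.1445]
tcp_rot: [0.004, -2.482, 0.004]
ft_force: [0.5, 0.2, 0.8]
width: 0.861
grip_force: 0.0
```

>>> carry_out(
  commands=[
    [[80, -20, 0, 6, 0, 7.5, 0], [80, 0, 0, 0, 0, 0, 0], [80, 0, 0, 0, 0, 0, 0]],
  ],
)

```text
time: 41.4
ee_pos: [0.5502, -0.0589, 0.1287]
tcp_rot: [0.004, -2.357, 0.004]
ft_force: [0.8, 0.1, -0.6]
width: 0.86
grip_force: 0.0
```

```bash
python3 - <<'E'
from h import *
state()
plan([(80,445.6,-59.3,25,0,45,25)])
E
```

```text
t 41.4 G [504.3 -59.1  82.7] psi 0.2 tilt 45.0 w 80.0 gf 0.0 F [ 0.8  0.1 -0.6] q [ -8.  44.  65.  -7. 115. -99.]
[[[80,0,0,21,0,0,0],[80,0,0,20,0,0,0],[80,0,0,21,0,0,0],[80,1,0,20,0,0,0]]]
end G [445.6 -59.5  25.4] n 4
```

>>> carry_out(
  commands=[
    [[80, 0, 0, 21, 0, 0, 0], [80, 0, 0, 20, 0, 0, 0], [80, 0, 0, 21, 0, 0, 0], [80, 1, 0, 20, 0, 0, 0], [45, 0, 0, 0, 0, 0, 0]],
  ],
)

```text
time: 42.02
ee_pos: [0.4917, -0.0594, 0.0744]
tcp_rot: [0.003, -2.361, 0.005]
ft_force: [0.6, -0.3, 1.0]
width: 0.797
grip_force: 0.0
```

>>> carry_out(
  commands=[
    [[30, 0, 0, 0, 0, 0, 0], [30, 0, 0, 0, 0, 0, 0], [30, 0, 0, 0, 0, 0, 0], [30, 0, 0, 0, 0, 0, 0], [30, 0, 0, 0, 0, 0, 0]],
  ],
)

```text
time: 42.65
ee_pos: [0.4927, -0.0593, 0.0727]
tcp_rot: [0.004, -2.358, 0.005]
ft_force: [4.0, 0.3, 5.8]
width: 0.491
grip_force: 30.0
```

```bash
python3 - <<'E'
from h import *
state()
E
```

```text
t 42.6 G [446.8 -59.5  26.6] psi 0.2 tilt 44.9 w 45.7 gf 30.0 F [4.  0.3 5.8] q [ -9.  41.  77.  -7. 106. -98.]
```

>>> carry_out(
  commands=[
    [[30, 25, 0, -25, 0, 0, 0], [30, 25, 0, -25, 0, 0, 0], [30, 0, 0, 0, 0, 0, 0], [30, 0, 0, 0, 0, 0, 9], [30, 0, 0, 0, 0, 0, 9]],
  ],
)

```text
time: 43.28
ee_pos: [0.4913, -0.059, 0.141]
tcp_rot: [-0.371, -2.331, 0.16]
ft_force: [-0.6, 0.1, -0.9]
width: 0.493
grip_force: 30.0
```

>>> carry_out(
  commands=[
    [[30, 0, 0, 0, 0, 0, 9], [30, 0, 0, 0, 0, 0, 9], [30, 0, 0, 0, 0, 0, 9], [30, 0, 0, 0, 0, 0, 9], [30, 0, 0, 0, 0, 0, 9]],
  ],
)

```text
time: 43.9
ee_pos: [0.4912, -0.059, 0.1408]
tcp_rot: [-1.267, -2.063, 0.531]
ft_force: [-0.0, -0.6, -2.0]
width: 0.494
grip_force: 30.0
```

>>> carry_out(
  commands=[
    [[30, 0, 0, 0, 0, 0, 9], [30, 0, 0, 0, 0, 0, 9], [30, 0, 0, 0, 0, 0, 9], [30, 0, 0, 0, 0, 0, 9], [30, 0, 0, 0, 0, 0, 9]],
  ],
)

```text
time: 44.52
ee_pos: [0.4912, -0.059, 0.1408]
tcp_rot: [-2.064, -1.497, 0.86]
ft_force: [-0.2, 0.9, -1.9]
width: 0.491
grip_force: 30.0
```

>>> carry_out(
  commands=[
    [[30, 0, 0, 0, 0, 0, 9], [30, 0, 0, 0, 0, 0, 9], [30, 0, 0, 0, 0, 0, 9], [30, 0, 0, 0, 0, 0, 9], [30, 0, 0, 0, 0, 0, 9]],
  ],
)

```text
time: 45.15
ee_pos: [0.4912, -0.059, 0.1408]
tcp_rot: [-2.675, -0.64, 1.112]
ft_force: [0.1, 0.1, -1.9]
width: 0.494
grip_force: 30.0
```

>>> carry_out(
  commands=[
    [[30, 0, 0, 0, 0, 0, 9], [30, 0, 0, 0, 0, 0, 9], [30, 0, 0, 0, 0, 0, 9], [30, 0, 0, 0, 0, 0, 0], [30, 0, 0, 0, 0, 0, 0]],
  ],
)

```text
time: 45.78
ee_pos: [0.4915, -0.059, 0.1418]
tcp_rot: [2.9, 0.01, -1.203]
ft_force: [-0.5, 0.3, -2.0]
width: 0.493
grip_force: 30.0
```

```bash
python3 - <<'E'
from h import *
state()
grab('scene','s3')
plan([(30,446,-59.5,55,-180,-45,25)])
E
```

```text
t 45.8 G [445.5 -59.3  95.9] psi -179.6 tilt -45.0 w 45.9 gf 30.0 F [-0.5  0.3 -2. ] q [ -9.  35.  77.  -7. 112.  81.]
[[[30,15,0,14,0,0,0],[30,14,0,15,0,0,0.5]]]
end G [445.6 -59.3  55.1] n 2
```

>>> carry_out(
  commands=[
    [[30, 15, 0, 15, 0, 0, 0], [30, 15, 0, 15, 0, 0, 0], [30, 8, 0, 8, 0, 0, 0], [30, 0, 0, 0, 0, 0, 0], [30, 0, 0, 0, 0, 0, 0]],
  ],
)

```text
time: 46.45
ee_pos: [0.4918, -0.0592, 0.0884]
tcp_rot: [2.899, 0.005, -1.201]
ft_force: [0.2, -0.3, -1.5]
width: 0.496
grip_force: 30.0
```

>>> carry_out(
  commands=[
    [[60, 0, 0, 0, 0, 0, 0], [80, 0, 0, 0, 0, 0, 0], [80, 0, 0, 0, 0, 0, 0], [80, 0, 0, -30, 0, 0, 0], [80, 0, 0, -45, 0, 0, 0]],
  ],
)

```text
time: 47.08
ee_pos: [0.5443, -0.0588, 0.1418]
tcp_rot: [2.898, 0.005, -1.205]
ft_force: [-0.1, 0.6, 0.0]
width: 0.855
grip_force: 0.0
```

>>> carry_out(
  commands=[
    [[80, -28, 0, -28, 0, 0, 0], [80, -14, 0, -14, 0, 0, 0], [80, 0, 0, 0, 0, 0, 0], [80, 0, 0, 0, 0, 0, 0]],
  ],
)

```text
time: 47.58
ee_pos: [0.5441, -0.0587, 0.2]
tcp_rot: [2.899, 0.005, -1.203]
ft_force: [-0.3, 0.2, 0.0]
width: 0.86
grip_force: 0.0
```

```bash
python3 - <<'E'
from h import *
state()
X=cloud(grab('wrist'))
for lo,hi in((.083,.1),(.05,.067),(.03,.1)):
  P=X[near(X,(.437,-.06),.045,lo,hi)]; print('W',len(P),*(rect(P) if len(P)>4 else ()))
plan([(80,437,-59.3,150,-180,0),(80,437,-59.3,57,-180,0,32)])
E
```

```text
t 47.6 G [498.1 -58.9 154.1] psi -179.8 tilt -45.1 w 80.0 gf 0.0 F [-0.3  0.2  0. ] q [ -8.  39.  66.  -7. 120.  81.]
W 1050 [448.2 -59.2] [46.  20.3] -89.8
W 872 [456.7 -59.3] [45.8  4.4] 89.4
W 3732 [448.4 -59.2] [46.1 20.7] -89.8
[[[80,-15,0,8,0,7.5,0],[80,-16,0,7,0,7.5,0],[80,-17,0,7,0,7.5,0],[80,-18,0,5,0,7.5,0],[80,-18,0,3,0,7.5,0]]]
[[[80,-19,0,3,0,7.5,0],[80,0,0,31,0,0,0],[80,0,0,31,0,0,0],[80,1,0,31,0,0,0]]]
end G [437.3 -59.3  57.1] n 9
```

>>> carry_out(
  commands=[
    [[80, -15, 0, 8, 0, 7.5, 0], [80, -16, 0, 7, 0, 7.5, 0], [80, -17, 0, 7, 0, 7.5, 0], [80, -18, 0, 5, 0, 7.5, 0], [80, -18, 0, 3, 0, 7.5, 0]],
  ],
)

```text
time: 48.25
ee_pos: [0.4557, -0.0589, 0.2159]
tcp_rot: [3.133, 0.006, -0.201]
ft_force: [0.2, 0.6, -0.1]
width: 0.86
grip_force: 0.0
```

>>> carry_out(
  commands=[
    [[80, -19, 0, 3, 0, 7.5, 0], [80, 3, 0, 31, 0, 0, 0], [80, 0, 0, 31, 0, 0, 0], [80, 0, 0, 31, 0, 0, 0], [45, 0, 0, 0, 0, 0, 0]],
  ],
)

```text
time: 48.88
ee_pos: [0.4375, -0.0586, 0.12]
tcp_rot: [3.141, 0.006, -0.011]
ft_force: [-0.2, -0.0, 0.5]
width: 0.792
grip_force: 0.0
```

>>> carry_out(
  commands=[
    [[30, 0, 0, 0, 0, 0, 0], [30, 0, 0, 0, 0, 0, 0], [30, 0, 0, 0, 0, 0, 0], [30, 0, 0, 0, 0, 0, 0], [30, 0, 0, -15, 0, 0, 0]],
  ],
)

```text
time: 49.5
ee_pos: [0.4396, -0.0591, 0.138]
tcp_rot: [3.14, 0.006, -0.003]
ft_force: [-0.3, 0.3, -1.9]
width: 0.491
grip_force: 30.0
```

```bash
python3 - <<'E'
from h import *
state()
E
```

```text
t 49.5 G [439.4 -59.2  73. ] psi -179.8 tilt -0.1 w 45.7 gf 30.0 F [-0.3  0.3 -1.9] q [-14.  -9. 119.  -0.  70.  76.]
```

>>> carry_out(
  commands=[
    [[30, 0, 0, 0, 0, 0, -9], [30, 0, 0, 0, 0, 0, -9], [30, 0, 0, 0, 0, 0, -9], [30, 0, 0, 0, 0, 0, -9], [30, 0, 0, 0, 0, 0, -9]],
  ],
)

```text
time: 50.12
ee_pos: [0.4405, -0.0593, 0.1392]
tcp_rot: [2.895, 1.215, -0.001]
ft_force: [-0.1, 0.2, -1.0]
width: 0.492
grip_force: 30.0
```

>>> carry_out(
  commands=[
    [[30, 0, 0, 0, 0, 0, -9], [30, 0, 0, 0, 0, 0, -9], [30, 0, 0, 0, 0, 0, -9], [30, 0, 0, 0, 0, 0, -9], [30, 0, 0, 0, 0, 0, -9]],
  ],
)

```text
time: 50.75
ee_pos: [0.4405, -0.0593, 0.1392]
tcp_rot: [2.21, 2.23, -0.002]
ft_force: [0.1, -0.0, -1.5]
width: 0.493
grip_force: 30.0
```

>>> carry_out(
  commands=[
    [[30, 0, 0, 0, 0, 0, -9], [30, 0, 0, 0, 0, 0, -9], [30, 0, 0, 0, 0, 0, -9], [30, 0, 0, 0, 0, 0, -9], [30, 0, 0, 0, 0, 0, -9]],
  ],
)

```text
time: 51.38
ee_pos: [0.4405, -0.0593, 0.1392]
tcp_rot: [1.188, 2.907, -0.003]
ft_force: [-0.2, 0.3, -1.3]
width: 0.491
grip_force: 30.0
```

>>> carry_out(
  commands=[
    [[30, 0, 0, 0, 0, 0, -9], [30, 0, 0, 0, 0, 0, -9], [30, 0, 0, 0, 0, 0, -9], [30, 0, 0, 0, 0, 0, -9], [30, 0, 0, 0, 0, 0, -9]],
  ],
)

```text
time: 52.0
ee_pos: [0.4405, -0.0593, 0.1392]
tcp_rot: [-0.014, 3.141, -0.003]
ft_force: [-0.3, -0.6, -1.7]
width: 0.493
grip_force: 30.0
```

>>> carry_out(
  commands=[
    [[30, 0, 0, 0, 0, 0, 0], [30, 0, 0, 14, 0, 0, 0], [30, 0, 0, 0, 0, 0, 0]],
  ],
)

```text
time: 52.38
ee_pos: [0.4407, -0.0594, 0.124]
tcp_rot: [-0.002, 3.141, -0.003]
ft_force: [1.4, 0.4, -0.4]
width: 0.493
grip_force: 30.0
```

```bash
python3 - <<'E'
from h import *
state()
E
```

```text
t 52.4 G [440.8 -59.6  59. ] psi 0.1 tilt -0.0 w 45.8 gf 30.0 F [ 1.4  0.4 -0.4] q [ -14.   -7.  120.   -0.   68. -104.]
```

>>> carry_out(
  commands=[
    [[60, 0, 0, 0, 0, 0, 0], [80, 0, 0, 0, 0, 0, 0], [80, 0, 0, 0, 0, 0, 0], [80, 0, 0, -31, 0, 0, 0], [80, 0, 0, -31, 0, 0, 0]],
  ],
)

```text
time: 53.0
ee_pos: [0.4401, -0.0591, 0.1868]
tcp_rot: [0.006, -3.141, 0.003]
ft_force: [0.1, 0.4, -0.2]
width: 0.857
grip_force: 0.0
```

>>> carry_out(
  commands=[
    [[80, 0, 0, -30, 0, 0, 0], [80, -29, 0, 1, 0, 7, 0], [80, -28, 0, -2, 0, 7.5, 0], [80, -28, 0, -5, 0, 7, 0], [80, -16, 0, 19, 0, 7.5, 0]],
  ],
)

```text
time: 53.62
ee_pos: [0.5366, -0.059, 0.1899]
tcp_rot: [0.004, -2.637, 0.006]
ft_force: [0.0, -0.4, 1.0]
width: 0.856
grip_force: 0.0
```

>>> carry_out(
  commands=[
    [[80, -18, 0, 17, 0, 8, 0], [80, -20, 0, 16, 0, 7.5, 0], [80, 0, 0, 0, 0, 0, 0], [80, 0, 0, 0, 0, 0, 0]],
  ],
)

```text
time: 54.12
ee_pos: [0.5482, -0.059, 0.1411]
tcp_rot: [0.003, -2.369, 0.005]
ft_force: [0.6, -0.7, 1.2]
width: 0.862
grip_force: 0.0
```

```bash
python3 - <<'E'
from h import *
state()
W=cloud(grab('wrist'))
for lo,hi in((.083,.1),(.05,.067)):
  P=W[near(W,(.44,-.06),.045,lo,hi)]; print('W',len(P),*(rect(P) if len(P)>4 else ()))
plan([(80,451,-59.3,42,0,45,25)])
E
```

```text
t 54.1 G [502.8 -59.2  94.6] psi 0.2 tilt 44.3 w 80.2 gf 0.0 F [ 0.6 -0.7  1.2] q [ -8.  43.  66.  -7. 115. -99.]
W 1939 [439.2 -59.4] [46.  20.4] -89.9
W 1811 [456.2 -59.4] [46.2 18.7] -89.0
[[[80,0,0,19,0,0,0],[80,-1,0,19,0,0.5,0],[80,0,0,19,0,0,0],[80,0,0,19,-0.5,0.5,0]]]
end G [450.3 -59.2  42. ] n 4
```

```bash
python3 - <<'E'
from h import *
W=cloud(grab('wrist'))
for lo,hi in((.083,.1),(.05,.067)):
  P=W[near(W,(.44,-.06),.05,lo,hi)]; print('W',len(P),*(rect(P) if len(P)>4 else ()),P[:,2].mean())
plan([(80,456.7,-59.4,42,0,45,25)])
E
```

```text
W 1927 [438.9 -59.3] [46.  20.8] -89.7 0.09016306159014285
W 1771 [455.7 -59.4] [46.  18.7] 89.7 0.06017817243377929
[[[80,-2,0,24,0,0.5,0],[80,-2,0,24,0,0,0],[80,-2,0,24,-0.5,0.5,0]]]
end G [457.  -59.2  42.2] n 3
```

>>> carry_out(
  commands=[
    [[80, -2, 0, 24, 0, 0.5, 0], [80, -2, 0, 24, 0, 0, 0], [80, -2, 0, 24, 0, 0, 0], [80, 0, 0, 0, 0, 0, 0], [45, 0, 0, 0, 0, 0, 0]],
  ],
)

```text
time: 54.85
ee_pos: [0.5029, -0.0594, 0.0876]
tcp_rot: [0.003, -2.362, 0.005]
ft_force: [0.5, -0.0, 0.3]
width: 0.798
grip_force: 0.0
```

>>> carry_out(
  commands=[
    [[30, 0, 0, 0, 0, 0, 0], [30, 0, 0, 0, 0, 0, 0], [30, 0, 0, 0, 0, 0, 0], [30, 0, 0, 0, 0, 0, 0], [30, 0, 0, 0, 0, 0, 0]],
  ],
)

```text
time: 55.48
ee_pos: [0.5016, -0.0592, 0.0849]
tcp_rot: [0.004, -2.357, 0.004]
ft_force: [1.6, -0.8, 3.2]
width: 0.492
grip_force: 30.0
```

```bash
python3 - <<'E'
from h import *
state()
W=cloud(grab('wrist'))
for lo,hi in((.083,.1),(.05,.067)):
  P=W[near(W,(.44,-.06),.05,lo,hi)]; print('W',len(P),*(rect(P) if len(P)>4 else ()))
E
```

```text
t 55.5 G [455.7 -59.5  38.9] psi 0.2 tilt 44.9 w 45.7 gf 30.0 F [ 1.6 -0.8  3.2] q [ -9.  41.  76.  -7. 108. -98.]
W 4753 [438.8 -59.1] [46.  21.1] -89.7
W 5495 [461.4 -59.1] [77.5 29.8] -89.1
```

>>> carry_out(
  commands=[
    [[30, 18, 0, -23, 0, 0, 0], [30, 19, 0, -23, 0, 0, 0], [30, 18, 0, -23, 0, 0, 0], [30, 0, 0, 0, 0, 0, 9], [30, 0, 0, 0, 0, 0, 9]],
  ],
)

```text
time: 56.15
ee_pos: [0.5111, -0.0589, 0.1722]
tcp_rot: [-0.372, -2.333, 0.16]
ft_force: [0.0, 0.0, -1.9]
width: 0.491
grip_force: 30.0
```

>>> carry_out(
  commands=[
    [[30, 0, 0, 0, 0, 0, 9], [30, 0, 0, 0, 0, 0, 9], [30, 0, 0, 0, 0, 0, 9], [30, 0, 0, 0, 0, 0, 9], [30, 0, 0, 0, 0, 0, 9]],
  ],
)

```text
time: 56.78
ee_pos: [0.5107, -0.0589, 0.1716]
tcp_rot: [-1.268, -2.064, 0.53]
ft_force: [0.4, -0.9, -0.9]
width: 0.492
grip_force: 30.0
```

>>> carry_out(
  commands=[
    [[30, 0, 0, 0, 0, 0, 9], [30, 0, 0, 0, 0, 0, 9], [30, 0, 0, 0, 0, 0, 9], [30, 0, 0, 0, 0, 0, 9], [30, 0, 0, 0, 0, 0, 9]],
  ],
)

```text
time: 57.4
ee_pos: [0.5107, -0.0589, 0.1717]
tcp_rot: [-2.065, -1.497, 0.86]
ft_force: [-0.1, -0.0, -0.9]
width: 0.496
grip_force: 30.0
```

>>> carry_out(
  commands=[
    [[30, 0, 0, 0, 0, 0, 9], [30, 0, 0, 0, 0, 0, 9], [30, 0, 0, 0, 0, 0, 9], [30, 0, 0, 0, 0, 0, 9], [30, 0, 0, 0, 0, 0, 9]],
  ],
)

```text
time: 58.02
ee_pos: [0.5107, -0.0589, 0.1717]
tcp_rot: [-2.676, -0.64, 1.111]
ft_force: [-0.8, 1.0, -1.9]
width: 0.493
grip_force: 30.0
```

>>> carry_out(
  commands=[
    [[30, 0, 0, 0, 0, 0, 9], [30, 0, 0, 0, 0, 0, 9], [30, 0, 0, 0, 0, 0, 9], [30, 0, 0, 0, 0, 0, 0], [30, 0, 0, 0, 0, 0, 0]],
  ],
)

```text
time: 58.65
ee_pos: [0.5109, -0.0589, 0.172]
tcp_rot: [2.901, 0.01, -1.202]
ft_force: [-0.3, -0.2, -1.7]
width: 0.491
grip_force: 30.0
```

```bash
python3 - <<'E'
from h import *
state()
# bay3 (599.9,-22.6), x_m=-6.1
plan([(30,593.8,-23.2,130,-174.6,-45),(30,593.8,-23.2,60,-174.6,-45,25)])
E
```

```text
t 58.6 G [464.9 -59.2 126.1] psi -179.6 tilt -45.0 w 45.6 gf 30.0 F [-0.3 -0.2 -1.7] q [ -9.  36.  73.  -7. 116.  81.]
[[[30,29,-13,-31,-1,0,-1],[30,30,-12,-32,-1.5,0,-1.5],[30,30,-10,-32,-1,0,-1],[30,17,0,17,0,0,0],[30,16,0,16,0,0,0]]]
[[[30,17,0,17,0,0,0]]]
end G [594.  -23.5  59.6] n 6
```

>>> carry_out(
  commands=[
    [[30, 29, -13, -31, -1, 0, -1], [30, 30, -12, -32, -1.5, 0, -1.5], [30, 30, -10, -32, -1, 0, -1], [30, 17, 0, 17, 0, 0, 0], [30, 16, 0, 16, 0, 0, 0]],
  ],
)

```text
time: 59.28
ee_pos: [0.6393, -0.0198, 0.1275]
tcp_rot: [2.866, 0.13, -1.19]
ft_force: [-0.9, 0.0, -1.9]
width: 0.489
grip_force: 30.0
```

>>> carry_out(
  commands=[
    [[30, 17, 0, 17, 0, 0, 0], [30, 0, 0, 0, 0, 0, 0], [30, 0, 0, 0, 0, 0, 0]],
  ],
)

```text
time: 59.65
ee_pos: [0.6399, -0.0201, 0.1066]
tcp_rot: [2.867, 0.128, -1.187]
ft_force: [0.2, -0.3, -1.7]
width: 0.493
grip_force: 30.0
```

```bash
python3 - <<'E'
from h import *
state()
f=grab('wrist','w4')
W=cloud(f)
c=np.array([.5999,-.0226]); th=np.radians(5.4); R2=np.array([[np.cos(th),np.sin(th)],[-np.sin(th),np.cos(th)]])
P=W[near(W,c,.075,.042,.054)]; q=((P[:,:2]-c)@R2.T)*1000; print('port top?',len(P),q.min(0),q.max(0),*rect(P))
plan([(30,593.8,-23.2,37.3,-174.6,-45,6)])
E
```

```text
t 59.6 G [594.1 -24.3  60.7] psi -174.8 tilt -45.0 w 45.9 gf 30.0 F [ 0.2 -0.3 -1.7] q [ -4.  60.  43.  -7. 121.  80.]
port top? 7252 [-43.52907419 -74.89677761] [48.83267962 35.80957514] [610.5 -45.6] [111.2  72.8] 74.7
[[[30,3,0,4,0,0,0],[30,4,-1,3,0,0,0],[30,3,0,4,0,0,0],[30,3,0,3,0,0,0],[30,3,0,4,0,0,-0.5]]]
end G [593.2 -23.5  37.2] n 5
```

View pics/w4.png

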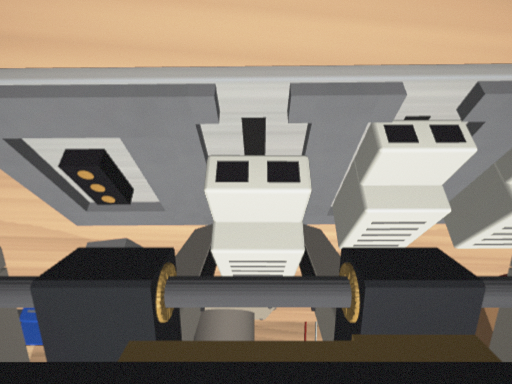

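m3 hangs level over bay 3 with its sockets at (232,172) and (283,172), centred on the bay strip (254,135). I lower and release as before.

>>> carry_out(
  commands=[
    [[30, 3, 0, 4, 0, 0, 0], [30, 4, -1, 3, 0, 0, 0], [30, 3, 0, 4, 0, 0, 0], [30, 3, 0, 3, 0, 0, 0], [30, 3, 0, 3, 0, 0, 0]],
  ],
)

```text
time: 60.32
ee_pos: [0.6393, -0.019, 0.0841]
tcp_rot: [2.866, 0.128, -1.189]
ft_force: [-3.9, -0.7, 21.8]
width: 0.49
grip_force: 30.0
```

>>> carry_out(
  commands=[
    [[30, 0, 0, 0, 0, 0, 0], [50, 0, 0, 0, 0, 0, 0], [60, 0, 0, 0, 0, 0, 0], [60, 0, 0, 0, 0, 0, 0], [60, 0, 0, -20, 0, 0, 0]],
  ],
)

```text
time: 60.95
ee_pos: [0.6525, -0.0177, 0.0956]
tcp_rot: [2.865, 0.128, -1.191]
ft_force: [-0.7, -0.1, 0.5]
width: 0.645
grip_force: 0.0
```

>>> carry_out(
  commands=[
    [[60, 0, 0, -40, 0, 0, 0], [60, -28, 0, -28, 0, 0, 0], [80, -35, 0, -35, 0, 0, 0], [80, 0, 0, 0, 0, 0, 0], [80, 0, 0, 0, 0, 0, 0]],
  ],
)

```text
time: 61.58
ee_pos: [0.6816, -0.0148, 0.2138]
tcp_rot: [2.867, 0.129, -1.186]
ft_force: [0.2, -0.8, -0.2]
width: 0.852
grip_force: 0.0
```

```bash
python3 - <<'E'
from h import *
state()
X=cloud(grab('wrist'))
for c in ((.615,-.182),(.607,-.102),(.6,-.0226)):
    P=X[near(X,c,.052,.024,.06)]; print('W',*rect(P),np.percentile(P[:,2],[5,95]))
X=cloud(grab('scene')); P=X[near(X,(.409,.113),.07,.015,.045)]; print('cov S',len(P),*(rect(P) if len(P)>4 else ()))
X=cloud(grab('top')); P=X[near(X,(.409,.113),.07,.02,.045)]; print('cov',len(P),*(rect(P) if len(P)>4 else ()))
plan([(80,560,-30,200,-174.6,0),(80,409.7,112.4,120,-69.4,0)])
E
```

```text
t 61.6 G [635.9 -19.1 167.8] psi -174.8 tilt -44.9 w 79.3 gf 0.0 F [ 0.2 -0.8 -0.2] q [ -3.  64.  25.  -8. 135.  78.]
W [ 617.5 -180.2] [89.7 46.8] 5.7 [0.02659579 0.04725033]
W [ 608.8 -101.9] [90.6 46.4] 5.2 [0.02732259 0.04719903]
W [601.9 -22.4] [90.7 45.9] 5.2 [0.02837868 0.04719687]
cov S 164 [409.3 114.6] [77.1 50.5] 20.1
cov 0
[[[80,-21,1,6,0,7.5,0],[80,-22,0,3,0,7.5,0],[80,-23,1,2,0,7.5,0],[80,-22,1,1,0,7.5,0],[80,-22,1,-2,0,7.5,0]]]
[[[80,-22,0,-3,0,7.5,0],[80,-11,-13,7,0,0,-9],[80,-10,-15,6,0,0,-8.5],[80,-7,-15,7,0,0,-9],[80,-4,-17,7,0,0,-8.5]]]
[[[80,-2,-17,6,0,0,-9],[80,1,-17,7,0,0,-8.5],[80,3,-17,7,0,0,-9],[80,6,-16,6,0,0,-9],[80,9,-15,7,0,0,-8.5]]]
[[[80,10,-14,7,0,0,-9],[80,13,-12,6,0,0,-8.5],[80,14,-9,7,0,0,-9]]]
end G [409.9 112.6 119.9] n 18
```

```bash
python3 - <<'E'
from h import *
W=cloud(grab('wrist')); P=W[near(W,(.591,.072),.035,.0195,.026)]; print('block',len(P),*(rect(P) if len(P)>4 else ()))
P=W[near(W,(.591,.072),.045,.006,.0145)]; print('floor',len(P),*(rect(P) if len(P)>4 else ()))
plan([(80,590,30,190,-174.6,0),(80,525,90,170,-80,0),(80,466,133.5,140,20.6,0),(80,466,133.5,81,20.6,45)])
E
```

```text
block 1002 [592.9  72.3] [66.1 45.3] -87.2
floor 2759 [588.7  73.7] [76.2 56.4] 5.5
[[[80,-16,-9,3,0,7.5,0],[80,-16,-9,1,0,7.5,0],[80,-17,-8,1,0,7.5,0],[80,-16,-9,-1,0,7.5,0],[80,-16,-9,-1,0,7.5,0]]]
[[[80,-16,-9,-3,0,7.5,0],[80,-5,-6,2,0,0,-8.5],[80,-5,-7,2,0,0,-8.5],[80,-3,-7,2,0,0,-9],[80,-2,-8,1,0,0,-8.5]]]
[[[80,-1,-8,2,0,0,-8.5],[80,0,-8,2,0,0,-8.5],[80,1,-8,2,0,0,-9],[80,2,-7,2,0,0,-8.5],[80,4,-7,2,0,0,-8.5]]]
[[[80,5,-7,1,0,0,-8.5],[80,5,-6,2,0,0,-9],[80,4,-4,3,0,0,-8.5],[80,6,-4,2,0,0,-8],[80,5,-2,3,0,0,-8.5]]]
[[[80,6,-2,2,0,0,-8.5],[80,6,-1,3,0,0,-8.5],[80,6,0,2,0,0,-8],[80,6,0,3,0,0,-8.5],[80,6,2,2,0,0,-8.5]]]
[[[80,5,2,3,0,0,-8.5],[80,6,4,2,0,0,-8],[80,4,4,3,0,0,-8.5],[80,4,4,2,0,0,-8.5],[80,-10,0,13,0,9,0]]]
[[[80,-12,0,12,0,9,0],[80,-14,0,12,0,9,0],[80,-16,0,12,0,9,0],[80,-17,0,10,0,9,0]]]
end G [466.2 133.2  81. ] n 34
```

>>> carry_out(
  commands=[
    [[80, -16, -9, 3, 0, 7.5, 0], [80, -16, -9, 1, 0, 7.5, 0], [80, -17, -8, 1, 0, 7.5, 0], [80, -16, -9, -1, 0, 7.5, 0], [80, -16, -9, -1, 0, 7.5, 0]],
  ],
)

```text
time: 62.4
ee_pos: [0.6067, 0.0224, 0.2519]
tcp_rot: [3.123, 0.141, -0.208]
ft_force: [-0.3, -0.4, 0.8]
width: 0.861
grip_force: 0.0
```

>>> carry_out(
  commands=[
    [[80, -16, -9, -3, 0, 7.5, 0], [80, -5, -6, 2, 0, 0, -8.5], [80, -5, -7, 2, 0, 0, -8.5], [80, -3, -7, 2, 0, 0, -9], [80, -2, -8, 1, 0, 0, -8.5]],
  ],
)

```text
time: 63.02
ee_pos: [0.567, 0.0521, 0.2491]
tcp_rot: [-2.952, -1.074, 0.013]
ft_force: [-0.4, 0.1, 0.1]
width: 0.865
grip_force: 0.0
```

>>> carry_out(
  commands=[
    [[80, -1, -8, 2, 0, 0, -8.5], [80, 0, -8, 2, 0, 0, -8.5], [80, 1, -8, 2, 0, 0, -9], [80, 2, -7, 2, 0, 0, -8.5], [80, 4, -7, 2, 0, 0, -8.5]],
  ],
)

```text
time: 63.65
ee_pos: [0.5378, 0.0786, 0.2392]
tcp_rot: [-2.351, -2.079, 0.012]
ft_force: [0.1, 0.8, 0.2]
width: 0.857
grip_force: 0.0
```

>>> carry_out(
  commands=[
    [[80, 5, -7, 1, 0, 0, -8.5], [80, 5, -6, 2, 0, 0, -9], [80, 4, -4, 3, 0, 0, -8.5], [80, 6, -4, 2, 0, 0, -8], [80, 5, -2, 3, 0, 0, -8.5]],
  ],
)

```text
time: 64.28
ee_pos: [0.511, 0.1005, 0.2284]
tcp_rot: [-1.437, -2.788, 0.009]
ft_force: [-0.0, 0.1, 0.3]
width: 0.863
grip_force: 0.0
```

>>> carry_out(
  commands=[
    [[80, 6, -2, 2, 0, 0, -8.5], [80, 6, -1, 3, 0, 0, -8.5], [80, 6, 0, 2, 0, 0, -8], [80, 6, 0, 3, 0, 0, -8.5], [80, 6, 2, 2, 0, 0, -8.5]],
  ],
)

```text
time: 64.9
ee_pos: [0.4861, 0.1185, 0.2164]
tcp_rot: [-0.342, -3.116, 0.006]
ft_force: [-0.8, -0.7, -0.2]
width: 0.864
grip_force: 0.0
```

>>> carry_out(
  commands=[
    [[80, 5, 2, 3, 0, 0, -8.5], [80, 6, 4, 2, 0, 0, -8], [80, 4, 4, 3, 0, 0, -8.5], [80, 4, 4, 2, 0, 0, -8.5], [80, -10, 0, 13, 0, 9, 0]],
  ],
)

```text
time: 65.53
ee_pos: [0.4748, 0.1359, 0.195]
tcp_rot: [0.538, -2.93, 0.045]
ft_force: [-0.1, -0.1, 0.2]
width: 0.862
grip_force: 0.0
```

>>> carry_out(
  commands=[
    [[80, -12, 0, 12, 0, 9, 0], [80, -14, 0, 12, 0, 9, 0], [80, -16, 0, 12, 0, 9, 0], [80, -17, 0, 10, 0, 9, 0], [80, 0, 0, 0, 0, 0, 0]],
  ],
)

```text
time: 66.15
ee_pos: [0.5071, 0.1482, 0.12]
tcp_rot: [0.421, -2.302, 0.178]
ft_force: [-0.4, 0.1, -0.6]
width: 0.859
grip_force: 0.0
```

>>> carry_out(
  commands=[
    [[80, 0, 0, 0, 0, 0, 0], [80, 0, 0, 0, 0, 0, 0]],
  ],
)

```text
time: 66.4
ee_pos: [0.5117, 0.1491, 0.1323]
tcp_rot: [0.424, -2.326, 0.177]
ft_force: [0.3, 0.0, 0.6]
width: 0.86
grip_force: 0.0
```

```bash
python3 - <<'E'
from h import *
state()
X=cloud(grab('wrist')); P=X[near(X,(.409,.113),.06,.018,.04)]; print('cov W',len(P),*(rect(P) if len(P)>4 else ()))
E
```

```text
t 66.4 G [468.8 132.8  86.2] psi 20.7 tilt 44.9 w 80.0 gf 0.0 F [0.3 0.  0.6] q [ 14.  41.  70.  -6. 114. -97.]
cov W 1770 [409.4 112. ] [73.1 50.2] 20.5
```

```bash
python3 - <<'E'
from h import *
state()
plan([(80,409.6,112.1,21,20.5,45,22)])
E
```

```text
t 66.5 G [468.8 132.8  86.4] psi 20.7 tilt 44.9 w 79.9 gf 0.0 F [-0.3  0.   0.8] q [ 14.  41.  70.  -6. 114. -97.]
[[[80,0,0,18,0,0,0],[80,-1,1,18,0,0,0],[80,0,0,18,0,0,0],[80,-1,0,18,0,0,0],[80,0,0,19,0,0,0]]]
end G [409.7 111.5  20.6] n 5
```

>>> carry_out(
  commands=[
    [[80, 0, 0, 18, 0, 0, 0], [80, -1, 0, 18, 0, 0, 0], [80, 0, 0, 18, 0, 0, 0], [80, -1, 0, 18, 0, 0, 0], [80, 0, 0, 18, 0, 0, 0]],
  ],
)

```text
time: 67.08
ee_pos: [0.4528, 0.1268, 0.0665]
tcp_rot: [0.424, -2.325, 0.177]
ft_force: [0.2, 0.3, -0.1]
width: 0.858
grip_force: 0.0
```

>>> carry_out(
  commands=[
    [[80, 0, 0, 0, 0, 0, 0], [50, 0, 0, 0, 0, 0, 0], [40, 0, 0, 0, 0, 0, 0], [40, 0, 0, 0, 0, 0, 0], [40, 0, 0, 0, 0, 0, 0]],
  ],
)

```text
time: 67.7
ee_pos: [0.4524, 0.1269, 0.0651]
tcp_rot: [0.423, -2.319, 0.178]
ft_force: [0.7, 0.8, 8.2]
width: 0.535
grip_force: 36.2
```

>>> carry_out(
  commands=[
    [[40, 0, 0, 0, 0, 0, 0], [40, 0, 0, 0, 0, 0, 0]],
  ],
)

```text
time: 67.95
ee_pos: [0.4525, 0.1269, 0.0651]
tcp_rot: [0.423, -2.319, 0.178]
ft_force: [0.0, 0.7, 8.0]
width: 0.538
grip_force: 36.2
```

```bash
python3 - <<'E'
from h import *
state()
E
```

```text
t 68.0 G [409.2 110.5  19.4] psi 20.7 tilt 45.3 w 50.0 gf 36.2 F [0.  0.7 8. ] q [ 13.  39.  82.  -6. 104. -97.]
```

>>> carry_out(
  commands=[
    [[40, 22, 0, -22, 0, 0, 0], [40, 25, 0, -25, 0, 0, 0], [40, 0, 0, 0, 0, 0, 0], [40, 0, 0, 0, 0, 0, 9], [40, 0, 0, 0, 0, 0, 9]],
  ],
)

```text
time: 68.58
ee_pos: [0.452, 0.1268, 0.1294]
tcp_rot: [0.05, -2.373, 0.332]
ft_force: [0.5, -0.3, -0.8]
width: 0.536
grip_force: 30.0
```

>>> carry_out(
  commands=[
    [[40, 0, 0, 0, 0, 0, 9], [40, 0, 0, 0, 0, 0, 9], [40, 0, 0, 0, 0, 0, 9], [40, 0, 0, 0, 0, 0, 9], [40, 0, 0, 0, 0, 0, 9]],
  ],
)

```text
time: 69.2
ee_pos: [0.4519, 0.1268, 0.1292]
tcp_rot: [-0.895, -2.296, 0.691]
ft_force: [-0.1, 1.2, -1.3]
width: 0.533
grip_force: 30.0
```

>>> carry_out(
  commands=[
    [[40, 0, 0, 0, 0, 0, 9], [40, 0, 0, 0, 0, 0, 9], [40, 0, 0, 0, 0, 0, 9], [40, 0, 0, 0, 0, 0, 9], [40, 0, 0, 0, 0, 0, 9]],
  ],
)

```text
time: 69.82
ee_pos: [0.4519, 0.1268, 0.1292]
tcp_rot: [-1.818, -1.895, 0.993]
ft_force: [-0.6, 0.2, 0.4]
width: 0.537
grip_force: 30.0
```

>>> carry_out(
  commands=[
    [[40, 0, 0, 0, 0, 0, 9], [40, 0, 0, 0, 0, 0, 9], [40, 0, 0, 0, 0, 0, 9], [40, 0, 0, 0, 0, 0, 9], [40, 0, 0, 0, 0, 0, 9]],
  ],
)

```text
time: 70.45
ee_pos: [0.4519, 0.1268, 0.1292]
tcp_rot: [-2.62, -1.15, 1.196]
ft_force: [-0.1, 0.5, -1.1]
width: 0.538
grip_force: 30.0
```

>>> carry_out(
  commands=[
    [[40, 0, 0, 0, 0, 0, 9], [40, 0, 0, 0, 0, 0, 9], [40, 0, 0, 0, 0, 0, 9], [40, 0, 0, 0, 0, 0, 0], [40, 0, 0, 0, 0, 0, 0]],
  ],
)

```text
time: 71.08
ee_pos: [0.4521, 0.1269, 0.1299]
tcp_rot: [2.732, 0.503, -1.144]
ft_force: [-0.4, -0.3, -0.7]
width: 0.538
grip_force: 30.0
```

```bash
python3 - <<'E'
from h import *
state()
f=grab('scene'); a=f['frame'][140:260,220:400,::-1]; cv2.imwrite('pics/s4.png',cv2.resize(a,None,fx=4,fy=4,interpolation=cv2.INTER_CUBIC))
p,R=where(); g=p+65*R.as_matrix()[:,2]
plan([(40,g[0],g[1],37.5,-159.4,-45,20)])
E
```

```text
t 71.1 G [408.8 110.5  84.3] psi -159.2 tilt -45.4 w 50.0 gf 30.0 F [-0.4 -0.3 -0.7] q [ 13.  33.  82.  -6. 110.  82.]
[[[40,11,0,11,0,0,0],[40,11,0,11,0,0.5,0],[40,11,0,11,0,0,0]]]
end G [409.  110.6  37.4] n 3
```

View pics/s4.png

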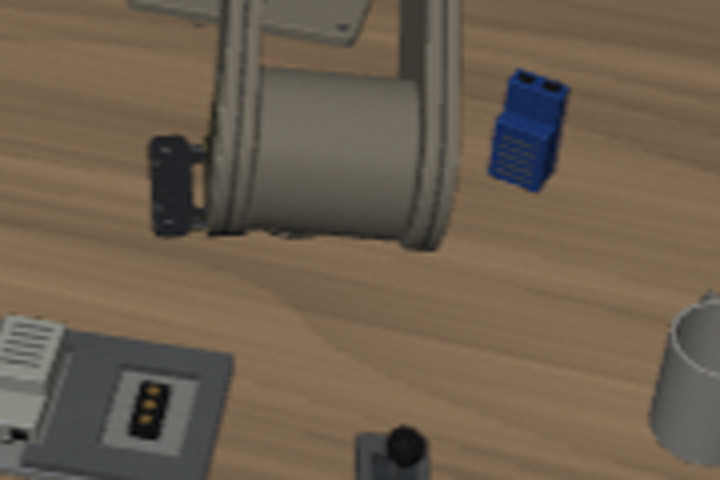

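The arm hides the cover, so this crop only shows the pocket empty at (150,410) and the blue block untouched. I lower the cover onto its end.

>>> carry_out(
  commands=[
    [[40, 11, 0, 11, 0, 0.5, 0], [40, 11, 0, 11, 0, 0, 0], [40, 11, 0, 11, 0, 0, 0], [40, 0, 0, 0, 0, 0, 0], [40, 0, 0, 0, 0, 0, 0]],
  ],
)

```text
time: 71.75
ee_pos: [0.4521, 0.1268, 0.0833]
tcp_rot: [2.738, 0.5, -1.132]
ft_force: [-0.4, -0.7, -0.9]
width: 0.535
grip_force: 30.0
```

>>> carry_out(
  commands=[
    [[56, 0, 0, 0, 0, 0, 0], [75, 0, 0, 0, 0, 0, 0], [80, 0, 0, 0, 0, 0, 0], [80, 0, 0, -30, 0, 0, 0], [80, 0, 0, -45, 0, 0, 0]],
  ],
)

```text
time: 72.38
ee_pos: [0.5011, 0.1455, 0.1368]
tcp_rot: [2.736, 0.499, -1.135]
ft_force: [0.2, -1.1, 0.6]
width: 0.857
grip_force: 0.0
```

>>> carry_out(
  commands=[
    [[80, -28, 0, -28, 0, 0, 0], [80, -14, 0, -14, 0, 0, 0], [80, 0, 0, 0, 0, 0, 0], [80, 0, 0, 0, 0, 0, 0]],
  ],
)

```text
time: 72.88
ee_pos: [0.5009, 0.1454, 0.195]
tcp_rot: [2.737, 0.5, -1.133]
ft_force: [-1.0, -0.2, -0.1]
width: 0.859
grip_force: 0.0
```

```bash
python3 - <<'E'
from h import *
state()
f=grab('wrist','w5');X=cloud(f)
for lo,hi in((.062,.08),(.03,.08)):
  P=X[near(X,(.405,.11),.05,lo,hi)]; print('W',len(P),*(rect(P) if len(P)>4 else ()))
E
```

```text
t 72.9 G [457.9 129.1 149. ] psi -159.3 tilt -45.0 w 79.9 gf 0.0 F [-1.  -0.2 -0.1] q [ 13.  35.  71.  -6. 118.  82.]
W 1237 [405.9 109. ] [50.1 27.4] -68.8
W 2528 [405.9 109. ] [50.1 27.4] -68.8
```

View pics/w5.png

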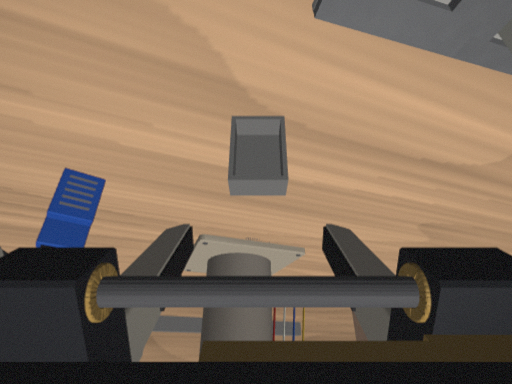

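The cover stands on its end at (258,155), open side towards the camera and plate towards the robot, as intended. Next is the vertical grasp and a 180° yaw.

```bash
python3 - <<'E'
from h import *
plan([(80,405.9,109,140,-158.9,0),(80,405.9,109,48,-158.9,0,31)])
E
```

```text
[[[80,-14,0,8,0,7.5,0],[80,-15,0,7,0,7.5,0],[80,-16,0,7,0,7.5,0],[80,-16,0,5,0,7.5,-0.5],[80,-17,0,5,0,7.5,0]]]
[[[80,-18,0,3,0,7.5,0],[80,0,0,31,0,0,0],[80,0,0,30,0,0,0],[80,0,0,31,0,0,0]]]
end G [405.5 109.5  48. ] n 9
```

>>> carry_out(
  commands=[
    [[80, -14, 0, 8, 0, 7.5, 0], [80, -15, 0, 7, 0, 7.5, 0], [80, -16, 0, 7, 0, 7.5, 0], [80, -16, 0, 5, 0, 7.5, -0.5], [80, -17, 0, 5, 0, 7.5, 0]],
  ],
)

```text
time: 73.55
ee_pos: [0.4227, 0.1157, 0.206]
tcp_rot: [3.062, 0.572, -0.193]
ft_force: [-0.1, -1.2, 0.9]
width: 0.862
grip_force: 0.0
```

>>> carry_out(
  commands=[
    [[80, -18, 0, 3, 0, 7.5, 0], [80, 0, 0, 31, 0, 0, 0], [80, 0, 0, 30, 0, 0, 0], [80, 0, 0, 31, 0, 0, 0], [80, 0, 0, 0, 0, 0, 0]],
  ],
)

```text
time: 74.18
ee_pos: [0.4036, 0.1091, 0.111]
tcp_rot: [-3.085, -0.576, 0.009]
ft_force: [1.0, -0.1, -0.1]
width: 0.865
grip_force: 0.0
```

>>> carry_out(
  commands=[
    [[40, 0, 0, 0, 0, 0, 0], [40, 0, 0, 0, 0, 0, 0], [40, 0, 0, 0, 0, 0, 0], [40, 0, 0, 0, 0, 0, 0], [40, 0, 0, 0, 0, 0, 0]],
  ],
)

```text
time: 74.8
ee_pos: [0.4073, 0.1097, 0.1152]
tcp_rot: [-3.086, -0.576, -0.005]
ft_force: [-1.2, -0.5, 6.0]
width: 0.537
grip_force: 30.0
```

```bash
python3 - <<'E'
from h import *
state()
E
```

```text
t 74.8 G [407.5 109.9  50.2] psi -158.8 tilt 0.2 w 49.9 gf 30.0 F [-1.2 -0.5  6. ] q [  8. -11. 124.   0.  67.  77.]
```

>>> carry_out(
  commands=[
    [[40, 0, 0, -15, 0, 0, 0], [40, 0, 0, 0, 0, 0, -9], [40, 0, 0, 0, 0, 0, -9], [40, 0, 0, 0, 0, 0, -9], [40, 0, 0, 0, 0, 0, -9]],
  ],
)

```text
time: 75.42
ee_pos: [0.4067, 0.1096, 0.1301]
tcp_rot: [-2.753, -1.509, -0.004]
ft_force: [0.8, 0.4, -1.2]
width: 0.539
grip_force: 30.0
```

>>> carry_out(
  commands=[
    [[40, 0, 0, 0, 0, 0, -9], [40, 0, 0, 0, 0, 0, -9], [40, 0, 0, 0, 0, 0, -9], [40, 0, 0, 0, 0, 0, -9], [40, 0, 0, 0, 0, 0, -9]],
  ],
)

```text
time: 76.05
ee_pos: [0.4067, 0.1096, 0.1301]
tcp_rot: [-1.967, -2.449, -0.005]
ft_force: [0.4, -0.1, -1.1]
width: 0.537
grip_force: 30.0
```

>>> carry_out(
  commands=[
    [[40, 0, 0, 0, 0, 0, -9], [40, 0, 0, 0, 0, 0, -9], [40, 0, 0, 0, 0, 0, -9], [40, 0, 0, 0, 0, 0, -9], [40, 0, 0, 0, 0, 0, -9]],
  ],
)

```text
time: 76.68
ee_pos: [0.4068, 0.1096, 0.1301]
tcp_rot: [0.88, 3.015, 0.005]
ft_force: [0.4, -0.1, -0.9]
width: 0.538
grip_force: 30.0
```

>>> carry_out(
  commands=[
    [[40, 0, 0, 0, 0, 0, -9], [40, 0, 0, 0, 0, 0, -9], [40, 0, 0, 0, 0, 0, -9], [40, 0, 0, 0, 0, 0, -9], [40, 0, 0, 0, 0, 0, -9]],
  ],
)

```text
time: 77.3
ee_pos: [0.4068, 0.1096, 0.1301]
tcp_rot: [-0.341, 3.121, 0.004]
ft_force: [0.2, -0.8, -0.3]
width: 0.538
grip_force: 30.0
```

>>> carry_out(
  commands=[
    [[40, 0, 0, 0, 0, 0, -9], [40, 0, 0, 0, 0, 0, 0], [40, 0, 0, 14, 0, 0, 0], [40, 0, 0, 0, 0, 0, 0], [40, 0, 0, 0, 0, 0, 0]],
  ],
)

```text
time: 77.92
ee_pos: [0.4063, 0.1096, 0.1147]
tcp_rot: [-0.575, 3.088, 0.004]
ft_force: [-0.9, -0.7, -0.0]
width: 0.534
grip_force: 30.0
```

```bash
python3 - <<'E'
from h import *
state()
E
```

```text
t 77.9 G [406.3 109.8  49.7] psi 21.1 tilt -0.1 w 49.7 gf 30.0 F [-0.9 -0.7 -0. ] q [   8.  -11.  124.    0.   67. -103.]
```

>>> carry_out(
  commands=[
    [[56, 0, 0, 0, 0, 0, 0], [75, 0, 0, 0, 0, 0, 0], [80, 0, 0, 0, 0, 0, 0], [80, 0, 0, -31, 0, 0, 0], [80, 0, 0, -31, 0, 0, 0]],
  ],
)

```text
time: 78.55
ee_pos: [0.4062, 0.1093, 0.1778]
tcp_rot: [-0.577, 3.088, 0.004]
ft_force: [0.5, 0.3, -0.0]
width: 0.858
grip_force: 0.0
```

>>> carry_out(
  commands=[
    [[80, 0, 0, -38, 0, 0, 0], [80, -29, 0, 1, 0, 7, 0], [80, -28, 0, -2, 0, 7.5, 0], [80, -28, 0, -5, 0, 7, 0], [80, -16, 0, 19, 0, 7.5, 0]],
  ],
)

```text
time: 79.18
ee_pos: [0.4963, 0.1439, 0.189]
tcp_rot: [0.486, -2.6, 0.123]
ft_force: [0.0, -0.6, 0.6]
width: 0.862
grip_force: 0.0
```

>>> carry_out(
  commands=[
    [[80, -18, 0, 17, 0, 8, 0], [80, -20, 0, 16, 0, 7.5, 0], [80, 0, 0, 0, 0, 0, 0], [80, 0, 0, 0, 0, 0, 0], [80, 0, 0, 0, 0, 0, 0]],
  ],
)

```text
time: 79.8
ee_pos: [0.5079, 0.1485, 0.1429]
tcp_rot: [0.438, -2.342, 0.175]
ft_force: [0.0, -0.1, 0.4]
width: 0.862
grip_force: 0.0
```

```bash
python3 - <<'E'
from h import *
state()
X=cloud(grab('wrist'))
P=X[near(X,(.406,.11),.05,.062,.08)]; print('W',len(P),*(rect(P) if len(P)>4 else ()),P[:,2].mean())
c=rect(P)[0]; a=np.radians(20.9)
g=c+15*np.array([np.cos(a),np.sin(a)]); print(g)
plan([(80,g[0],g[1],44,20.9,45,22)])
E
```

```text
t 79.8 G [465.9 132.3  96. ] psi 21.2 tilt 43.9 w 80.1 gf 0.0 F [ 0.  -0.1  0.4] q [ 14.  39.  71.  -6. 113. -98.]
W 2598 [411.8 111.9] [50.2 27.5] -69.0 0.07198858019587417
[425.81306711 117.25106999]
[[[80,-2,0,17,0,0.5,0],[80,-1,0,17,0,0,0],[80,-2,0,16,0,0.5,0],[80,-2,0,17,0,0,0]]]
end G [426.  116.9  44.1] n 4
```

>>> carry_out(
  commands=[
    [[80, -2, 0, 17, 0, 0.5, 0], [80, -1, 0, 17, 0, 0, 0], [80, -2, 0, 16, 0, 0.5, 0], [80, -2, 0, 17, 0, 0, 0], [80, 0, 0, 0, 0, 0, 0]],
  ],
)

```text
time: 80.47
ee_pos: [0.4655, 0.1326, 0.0854]
tcp_rot: [0.433, -2.314, 0.178]
ft_force: [0.4, -0.5, 0.9]
width: 0.859
grip_force: 0.0
```

>>> carry_out(
  commands=[
    [[40, 0, 0, 0, 0, 0, 0], [40, 0, 0, 0, 0, 0, 0], [40, 0, 0, 0, 0, 0, 0], [40, 0, 0, 0, 0, 0, 0], [40, 0, 0, 0, 0, 0, 0]],
  ],
)

```text
time: 81.1
ee_pos: [0.4674, 0.1332, 0.0869]
tcp_rot: [0.434, -2.317, 0.178]
ft_force: [1.6, 0.2, 1.2]
width: 0.533
grip_force: 30.0
```

```bash
python3 - <<'E'
from h import *
state()
X=cloud(grab('wrist'))
P=X[near(X,(.408,.11),.035,.066,.08)]; print('W',len(P),*(rect(P) if len(P)>4 else ()),P[:,2].mean())
E
```

```text
t 81.1 G [424.3 116.6  41.2] psi 21.2 tilt 45.3 w 49.5 gf 30.0 F [1.6 0.2 1.2] q [ 13.  39.  79.  -6. 107. -97.]
W 5401 [411.8 111.7] [50.4 27.3] -69.0 0.07253435863612488
```

>>> carry_out(
  commands=[
    [[40, 18, 0, -23, 0, 0, 0], [40, 19, 0, -23, 0, 0, 0], [40, 18, 0, -23, 0, 0, 0], [40, 0, 0, 0, 0, 0, 9], [40, 0, 0, 0, 0, 0, 9]],
  ],
)

```text
time: 81.78
ee_pos: [0.4771, 0.1367, 0.1746]
tcp_rot: [0.061, -2.375, 0.332]
ft_force: [0.4, -0.5, -0.9]
width: 0.536
grip_force: 30.0
```

>>> carry_out(
  commands=[
    [[40, 0, 0, 0, 0, 0, 9], [40, 0, 0, 0, 0, 0, 9], [40, 0, 0, 0, 0, 0, 9], [40, 0, 0, 0, 0, 0, 9], [40, 0, 0, 0, 0, 0, 9]],
  ],
)

```text
time: 82.4
ee_pos: [0.4767, 0.1366, 0.174]
tcp_rot: [-0.885, -2.301, 0.691]
ft_force: [1.0, -0.6, 0.0]
width: 0.539
grip_force: 30.0
```

>>> carry_out(
  commands=[
    [[40, 0, 0, 0, 0, 0, 9], [40, 0, 0, 0, 0, 0, 9], [40, 0, 0, 0, 0, 0, 9], [40, 0, 0, 0, 0, 0, 9], [40, 0, 0, 0, 0, 0, 9]],
  ],
)

```text
time: 83.02
ee_pos: [0.4767, 0.1366, 0.174]
tcp_rot: [-1.81, -1.905, 0.993]
ft_force: [-0.3, -0.1, -0.8]
width: 0.537
grip_force: 30.0
```

>>> carry_out(
  commands=[
    [[40, 0, 0, 0, 0, 0, 9], [40, 0, 0, 0, 0, 0, 9], [40, 0, 0, 0, 0, 0, 9], [40, 0, 0, 0, 0, 0, 9], [40, 0, 0, 0, 0, 0, 9]],
  ],
)

```text
time: 83.65
ee_pos: [0.4767, 0.1366, 0.174]
tcp_rot: [-2.616, -1.163, 1.196]
ft_force: [0.1, -0.3, 0.3]
width: 0.534
grip_force: 30.0
```

>>> carry_out(
  commands=[
    [[40, 0, 0, 0, 0, 0, 9], [40, 0, 0, 0, 0, 0, 9], [40, 0, 0, 0, 0, 0, 9], [40, 0, 0, 0, 0, 0, 0], [40, 0, 0, 0, 0, 0, 0]],
  ],
)

```text
time: 84.28
ee_pos: [0.4768, 0.1366, 0.1741]
tcp_rot: [2.729, 0.516, -1.143]
ft_force: [-0.5, 1.2, -0.9]
width: 0.531
grip_force: 30.0
```

```bash
python3 - <<'E'
from h import *
state()
plan([(40,596.7,73,130,-174.6,-45),(40,596.7,73,65,-174.6,-45,25)])
E
```

```text
t 84.3 G [433.6 120.  128.5] psi -158.7 tilt -45.4 w 49.4 gf 30.0 F [-0.5  1.2 -0.9] q [ 13.  33.  77.  -6. 115.  82.]
[[[40,23,29,-24,3,0,3],[40,25,26,-26,2.5,0,2.5],[40,25,24,-26,3,0.5,3],[40,27,22,-28,2.5,0,3],[40,15,0,15,0,0,0]]]
[[[40,15,0,16,0,0,0],[40,15,0,15,0,0,0]]]
end G [596.7  72.4  65.5] n 7
```

>>> carry_out(
  commands=[
    [[40, 23, 29, -24, 3, 0, 3], [40, 25, 26, -26, 2.5, 0, 2.5], [40, 25, 24, -26, 3, 0.5, 3], [40, 27, 22, -28, 2.5, 0, 3], [40, 15, 0, 15, 0, 0, 0]],
  ],
)

```text
time: 84.9
ee_pos: [0.646, 0.0742, 0.1552]
tcp_rot: [2.87, 0.126, -1.177]
ft_force: [0.6, 0.7, -0.8]
width: 0.535
grip_force: 30.0
```

>>> carry_out(
  commands=[
    [[40, 15, 0, 16, 0, 0, 0], [40, 15, 0, 15, 0, 0, 0], [40, 0, 0, 0, 0, 0, 0], [40, 0, 0, 0, 0, 0, 0], [40, 0, 0, 0, 0, 0, 0]],
  ],
)

```text
time: 85.52
ee_pos: [0.643, 0.0766, 0.1135]
tcp_rot: [2.866, 0.129, -1.18]
ft_force: [0.0, 0.0, -0.7]
width: 0.535
grip_force: 30.0
```

```bash
python3 - <<'E'
from h import *
state()
f=grab('wrist','w6'); X=cloud(f)
P=X[near(X,(.592,.073),.048,.04,.075)]; 
if len(P)>4: print('cover W',len(P),*rect(P),np.percentile(P[:,2],[5,50,95]))
P=X[near(X,(.592,.073),.048,.046,.062)]; print(len(P),*rect(P)) if len(P)>4 else 0
plan([(40,596.7,73,40,-174.6,-45,6)])
E
```

```text
t 85.5 G [597.4  72.2  67.4] psi -174.7 tilt -44.8 w 49.8 gf 30.0 F [ 0.   0.  -0.7] q [  3.  61.  41.  -2. 123.  87.]
cover W 10089 [594.6  73.2] [80.5 74.2] -86.4 [0.04347774 0.06533426 0.07008218]
3279 [612.6  73.6] [78.5 37.3] -84.4
[[[40,4,0,4,0,0,0],[40,4,0,4,0,0,0],[40,3,-1,4,0,0,0],[40,4,0,4,0,0,0],[40,4,0,4,0,0,-0.5]]]
end G [596.8  72.9  39.7] n 5
```

View pics/w6.png

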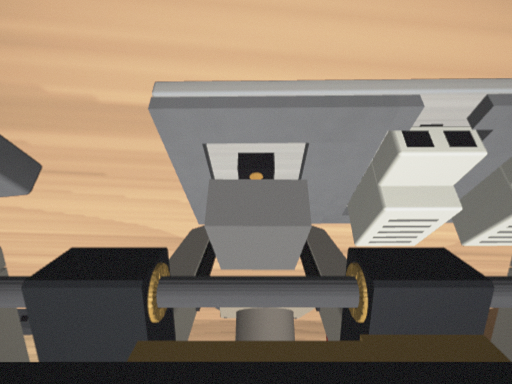

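The cover is over the pocket, plate up. Its end face spans (208–308, 180–230) and is centred at column 258, against the terminal block at column 256. I lower it.

>>> carry_out(
  commands=[
    [[40, 4, 0, 4, 0, 0, 0], [40, 4, 0, 4, 0, 0, 0], [40, 3, -1, 4, 0, 0, 0], [40, 4, 0, 4, 0, 0, 0], [40, 3, 0, 3, 0, 0, 0]],
  ],
)

```text
time: 86.2
ee_pos: [0.6416, 0.0772, 0.0851]
tcp_rot: [2.865, 0.129, -1.184]
ft_force: [0.2, -0.1, -0.8]
width: 0.531
grip_force: 30.0
```

>>> carry_out(
  commands=[
    [[40, 1, 0, 1, 0, 0, 0], [40, 0, 0, 0, 0, 0, 0], [40, 0, 0, 0, 0, 0, 0]],
  ],
)

```text
time: 86.58
ee_pos: [0.6419, 0.0771, 0.0847]
tcp_rot: [2.865, 0.129, -1.182]
ft_force: [-0.3, -0.1, -0.7]
width: 0.534
grip_force: 30.0
```

```bash
python3 - <<'E'
from h import *
state()
X=cloud(grab('wrist')); c=np.array([.5915,.0725]); th=np.radians(5.4)
d=X[...,:2]-c; lx=(d[...,0]*np.cos(th)+d[...,1]*np.sin(th))*1000; ly=(-d[...,0]*np.sin(th)+d[...,1]*np.cos(th))*1000; z=X[...,2]*1000
m=(abs(ly)<12)&(lx>10)&(lx<60)
for a in range(14,60,3):
    k=m&(abs(lx-a)<1.5); print(a,k.sum(),np.percentile(z[k],[10,50,90]).round(1) if k.sum() else '')
E
```

```text
t 86.6 G [596.3  72.7  38.6] psi -174.7 tilt -44.8 w 49.7 gf 30.0 F [-0.3 -0.1 -0.7] q [  3.  63.  41.  -2. 121.  88.]
14 85 [37.3 37.6 37.9]
17 99 [37.1 37.5 37.9]
20 97 [37.2 37.6 37.8]
23 109 [37.2 37.6 37.9]
26 115 [37.2 37.5 37.9]
29 114 [37.2 37.5 37.8]
32 127 [37.2 37.5 37.9]
35 560 [18.9 29.5 37.5]
38 1503 [18.9 27.9 36. ]
41 98 [18.2 18.6 19. ]
44 165 [18.3 18.6 19.1]
47 184 [18.1 18.7 19.1]
50 184 [18.2 18.6 19. ]
53 200 [18.2 18.7 19.1]
56 219 [18.2 18.6 19. ]
59 189 [18.2 18.6 19.2]
```

>>> carry_out(
  commands=[
    [[40, 1, 0, 1, 0, 0, 0], [40, 0, 0, 0, 0, 0, 0], [54, 0, 0, 0, 0, 0, 0], [64, 0, 0, 0, 0, 0, 0], [64, 0, 0, 0, 0, 0, 0]],
  ],
)

```text
time: 87.25
ee_pos: [0.6419, 0.0767, 0.0837]
tcp_rot: [2.864, 0.128, -1.183]
ft_force: [0.1, -3.4, 5.7]
width: 0.68
grip_force: 2.9
```

>>> carry_out(
  commands=[
    [[64, 0, 0, -20, 0, 0, 0], [64, 0, 0, -40, 0, 0, 0], [64, -28, 0, -28, 0, 0, 0], [64, -35, 0, -35, 0, 0, 0], [30, 0, 0, 0, 0, 0, 0]],
  ],
)

```text
time: 87.88
ee_pos: [0.6852, 0.0818, 0.2201]
tcp_rot: [2.87, 0.129, -1.17]
ft_force: [0.1, 1.2, 0.3]
width: 0.623
grip_force: 0.0
```

```bash
python3 - <<'E'
from h import *
X=cloud(grab('wrist'))
for c in ((.615,-.182),(.607,-.102),(.6,-.0226)):
    P=X[near(X,c,.052,.024,.06)]; print('W',*(rect(P) if len(P)>4 else ()),np.percentile(P[:,2],[5,95]) if len(P) else '')
P=X[near(X,(.5915,.0725),.05,.032,.05)]; print('cover',*rect(P),np.percentile(P[:,2],[5,50,95]))
state()
# vertical, far side of lever ball; ball off (640,262); approach from beyond
plan([(0,640,100,200,-174,0),(0,640,180,200,-164,0)])
E
```

```text
W [ 593.8 -164.2] [71.2 30.4] 36.1 [0.02556592 0.04730283]
W [ 608.5 -101.6] [90.8 47.1] 5.3 [0.02666713 0.04728429]
W [602.2 -21.9] [90.3 46. ] 5.2 [0.0273064  0.04721188]
cover [593.3  72.4] [72.9 50. ] 5.1 [0.0351092 0.0365348 0.0373833]
t 87.9 G [639.3  77.3 170.8] psi -174.7 tilt -44.6 w 54.6 gf 0.0 F [ 0.4 -0.7 -0.6] q [  3.  66.  21.  -2. 137.  87.]
[[[0,-14,-4,-4,0,9,0],[0,-13,-5,-4,0,9,-0.5],[0,-12,-4,-5,0,8.5,0],[0,-11,-5,-5,0,9,0],[0,-11,-4,-5,0,9,-0.5]]]
[[[0,4,-40,0,0,0,-5],[0,8,-39,0,0,0,-5]]]
end G [639.7 179.7 200.3] n 7
```

>>> carry_out(
  commands=[
    [[0, -14, -4, -4, 0, 9, 0], [0, -13, -5, -4, 0, 9, -0.5], [0, -12, -4, -5, 0, 8.5, 0], [0, -11, -5, -5, 0, 9, 0], [0, -11, -4, -5, 0, 9, -0.5]],
  ],
)

```text
time: 88.55
ee_pos: [0.6399, 0.0995, 0.2615]
tcp_rot: [3.137, 0.17, -0.023]
ft_force: [1.5, 1.1, 0.5]
width: 0.049
grip_force: 0.0
```

>>> carry_out(
  commands=[
    [[0, 4, -40, 0, 0, 0, -5], [0, 8, -39, 0, 0, 0, -5], [0, 0, 0, 0, 0, 0, 0], [0, 0, 0, 0, 0, 0, 0]],
  ],
)

```text
time: 89.05
ee_pos: [0.6401, 0.179, 0.2608]
tcp_rot: [-3.11, -0.441, 0.033]
ft_force: [0.1, -0.0, -0.2]
width: 0.008
grip_force: 0.0
```

```bash
python3 - <<'E'
from h import *
state()
X=cloud(grab('top'))
for c in ((.615,-.182),(.607,-.102),(.6,-.0226)):
    P=X[near(X,c,.052,.026,.06)]; print('T',*(rect(P) if len(P)>4 else ()),np.percentile(P[:,2],[5,95]) if len(P) else '')
P=X[near(X,(.5915,.0725),.05,.03,.05)]; print('cover',*(rect(P) if len(P)>4 else ()))
P=X[near(X,(.64,.262),.05,.09,.13)]; print('ball',len(P),P.mean(0))
plan([(0,684,275,200,-164,0),(0,684,275,107,-164,0)])
E
```

```text
t 89.0 G [638.7 178.8 195.8] psi -163.8 tilt -1.2 w 0.8 gf 0.0 F [ 0.1 -0.  -0.2] q [11. 20. 76.  0. 86. 85.]
T [ 613.8 -181.4] [91.  47.1] 5.4 [0.02767634 0.04871916]
T [ 605.9 -101.8] [87.3 46.2] 5.0 [0.02744835 0.04897035]
T [598.9 -22.3] [87.  46.2] 5.2 [0.02797351 0.04981446]
cover [590.9  71.8] [69.4 48.5] 2.9
ball 31 [0.6385172  0.26010509 0.10610517]
[[[0,23,-27,-2,0,0.5,0],[0,23,-27,-1,0,0.5,0],[0,23,-27,-1,0,0,0],[0,0,0,31,0,0,0],[0,0,0,31,0,0,0]]]
[[[0,0,1,31,0,0,0]]]
end G [683.8 274.9 106.5] n 6
```

>>> carry_out(
  commands=[
    [[0, 23, -27, -2, 0, 0.5, 0], [0, 23, -27, -1, 0, 0.5, 0], [0, 23, -27, -1, 0, 0, 0], [0, 0, 0, 31, 0, 0, 0], [0, 0, 0, 31, 0, 0, 0]],
  ],
)

```text
time: 89.72
ee_pos: [0.6848, 0.2757, 0.2029]
tcp_rot: [-3.107, -0.439, 0.002]
ft_force: [-0.2, 1.3, 0.8]
width: 0.004
grip_force: 0.0
```

>>> carry_out(
  commands=[
    [[0, 0, 0, 31, 0, 0, 0], [0, 0, 0, 0, 0, 0, 0], [0, -18, 0, 0, 0, 0, 0], [0, -12, 0, 0, 0, 0, 0], [0, -12, 0, 0, 0, 0, 0]],
  ],
)

```text
time: 90.35
ee_pos: [0.6451, 0.2644, 0.176]
tcp_rot: [-3.106, -0.439, -0.004]
ft_force: [1.5, -0.2, 0.8]
width: 0.004
grip_force: 0.7
```

>>> carry_out(
  commands=[
    [[0, -12, 0, 0, 0, 0, 0], [0, -12, 0, 0, 0, 0, 0], [0, -12, 0, 0, 0, 0, 0], [0, -12, 0, 0, 0, 0, 0], [0, -10, 0, 0, 0, 0, 0]],
  ],
)

```text
time: 90.98
ee_pos: [0.5887, 0.2483, 0.175]
tcp_rot: [-3.106, -0.44, -0.001]
ft_force: [0.4, 0.2, -1.1]
width: 0.005
grip_force: 0.5
```

>>> carry_out(
  commands=[
    [[0, -5, 0, 0, 0, 0, 0], [0, -3, 0, 0, 0, 0, 0], [0, 0, 0, 0, 0, 0, 0]],
  ],
)

```text
time: 91.35
ee_pos: [0.5805, 0.2465, 0.1734]
tcp_rot: [-3.107, -0.442, 0.002]
ft_force: [0.8, 0.8, 0.4]
width: 0.005
grip_force: 0.1
```

```bash
python3 - <<'E'
from h import *
state()
p,R=where(); g=p+65*R.as_matrix()[:,2]; print('along pivot',(g[:2]-[599,250.2])@[.961,.277])
X=cloud(grab('top')); P=X[near(X,(.56,.239),.05,.09,.125)]; print('ball',len(P),P.mean(0) if len(P) else '')
E
```

```text
t 91.3 G [580.3 246.7 108.4] psi -163.8 tilt -0.1 w 0.5 gf 0.1 F [0.8 0.8 0.4] q [18. 17. 88.  0. 75. 92.]
along pivot -18.91712466143171
ball 0
```

Push on to the stop, then back off and clear.

>>> carry_out(
  commands=[
    [[0, -3, 0, 0, 0, 0, 0], [0, -2, 0, 0, 0, 0, 0], [0, 0, 0, 0, 0, 0, 0], [0, 0, 0, 0, 0, 0, 0]],
  ],
)

```text
time: 91.9
ee_pos: [0.5788, 0.246, 0.1737]
tcp_rot: [-3.105, -0.441, -0.011]
ft_force: [19.0, 6.4, -12.1]
width: 0.003
grip_force: 10.1
```

>>> carry_out(
  commands=[
    [[0, 20, 0, 0, 0, 0, 0], [0, 15, 0, 0, 0, 0, 0], [0, 0, 0, -40, 0, 0, 0], [0, 0, 0, -40, 0, 0, 0], [0, 0, 0, -40, 0, 0, 0]],
  ],
)

```text
time: 92.52
ee_pos: [0.6093, 0.2545, 0.2939]
tcp_rot: [-3.107, -0.442, 0.004]
ft_force: [1.2, -0.1, 1.0]
width: 0.003
grip_force: 0.0
```

>>> carry_out(
  commands=[
    [[0, 0, -40, -20, 0, 0, 0], [0, 0, -40, 0, 0, 0, 0], [0, 0, -40, 0, 0, 0, 0], [0, 0, 0, 0, 0, 0, 0], [0, 0, 0, 0, 0, 0, 0]],
  ],
)

```text
time: 93.15
ee_pos: [0.576, 0.3694, 0.3132]
tcp_rot: [-3.107, -0.442, 0.004]
ft_force: [0.2, -0.1, -0.2]
width: 0.005
grip_force: 0.0
```

```bash
python3 - <<'E'
from h import *
state()
X=cloud(grab('scene')); P=X[near(X,(.565,.241),.05,.09,.125)]; print('ball S',len(P),P.mean(0) if len(P) else '')
X=cloud(grab('top')); P=X[near(X,(.565,.241),.05,.09,.125)]; print('ball T',len(P),P.mean(0) if len(P) else '')
for c in ((.615,-.182),(.607,-.102),(.6,-.0226)):
    P=X[near(X,c,.052,.026,.06)]; print('T',*(rect(P) if len(P)>4 else ()))
P=X[near(X,(.5915,.0725),.05,.03,.05)]; print('cover',*(rect(P) if len(P)>4 else ()))
for n,c in (('mug',(.467,.443)),('jar',(.59,-.434))):
    P=X[near(X,c,.07,.07,.1)]; print(n,len(P),*(rect(P) if len(P)>4 else ()))
f=grab('scene','s9')
E
```

```text
t 93.2 G [575.8 369.5 248.2] psi -163.8 tilt -0.1 w 0.4 gf 0.0 F [ 0.2 -0.1 -0.2] q [ 28.  20.  69.   0.  91. 102.]
ball S 79 [0.56469039 0.24374659 0.1070811 ]
ball T 54 [0.55627361 0.2385936  0.10839543]
T [ 613.8 -181.2] [91.5 47.3] 5.8
T [ 608.2 -101.6] [91.7 46.1] 5.7
T [598.8 -22.1] [87.6 45.9] 5.3
cover [590.4  71.8] [70.  48.8] 3.2
mug 0
jar 214 [ 596.7 -437.2] [52.8 49.3] 85.7
```

View pics/s9.png

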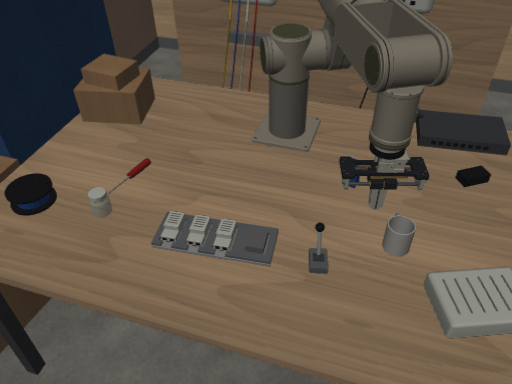

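The final view shows the modules in the bays at (172,228), (198,231) and (225,235), with the cover in its pocket at (257,242). The lever ball is back at (320,228), the mug, jar and screwdriver have not moved, and the arm is clear.

```bash
python3 -c "
from bench import env
print(env.finish_job())"
```

```text
the job is handed in; nothing more can be done
None
```

I handed the job in with all three modules seated in bays 1–3 (base down, ports at the notches), the cover rim down in its pocket, the lever cycled off and back on to its stops, and the mug, screwdriver and jar untouched; the hand-in call gave no verdict.

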